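# Stow the tall pepper mill in the lidded box

### The job

Stow the tall pepper mill for the drive. It stands higher than the stowage box, so first lay it down gently, without letting it fall over, on the cork mat and let go of it; then pick it up again and lay it flat on the floor of the box, beside the flat tin that is already in there. Finally set the loose wooden lid on the box, straight and fully down all round, and leave the short salt mill and the mug where they stand.

Things in the scene. Friction and masses are not known exactly. Their poses are not given: they have to be found in the camera images.
- mill_center (a point): Tall pepper mill, dark wood, square, 152 mm tall, 0.2 kg, loose, standing. Point: its centre, 76 mm above the foot; z runs from foot to knob, x and y normal to its sides. Upward: foot block 52 mm square, 40 high; waist 34 square, 65 high; head 52 square, 35 high (middle 46.5 above the point); steel knob 18 across, 12 high. Lies level on foot and head, the point 26 mm up.
- salt_center (a point): the short salt mill, same dark wood and 52 mm square, only 90 mm tall, standing near the pepper mill; leave it alone. The point is its centre, half-way up.
- mat_top (a point): bare cork mat, fixed to the counter, 130 mm (its x) by 200 mm (its y), 4 mm thick; the point is the centre of its upper face, z up.
- box_rim (a point): open plywood stowage box, fixed to the counter: 200 mm (x) by 164 mm (y) outside, 70 mm high, walls and floor 6 mm thick, so 188 x 152 mm and 64 mm deep inside; the point is the centre of its mouth at rim height, z up.
- tin_center (a point): flat metal tin, loose, 105 mm (x) by 58 mm (y) by 22 mm high, lying on the box floor along the box's +y long wall with its length along the box's x; it leaves a free lane about 91 mm wide along the -y wall. The point is its centre.
- lid_handle (a point): Loose wooden lid, 0.25 kg, right way up on the counter: panel 206 (x) x 170 (y) x 8 mm; on top a bar handle 90 long (x), 14 thick (y), 40 high; below it a lip 6 deep, 180 x 144 outside, fits inside the box walls with 4 mm to spare each side. Point: middle of the handle, 20 mm above the panel's top, 28 above its underside, 34 above the counter; z up. May go on turned half round.
- lid_seat (a point): centre of the underside of the lid's panel; it comes to the box_rim point when the lid is fully down.
- mug: white mug, 76 mm across, 85 mm high, near the robot; leave it. Origin under its centre.

How it is judged:
By the outcome, as a careful person would: the job done as asked, in the order asked, and still so for the second after the job is handed in, with the robot touching nothing.
It also fails if it takes over 62 s, if anything falls off the work surface, if the arm or the gripper's body presses on something with over 40 N, if the wrist force passes 120 N, or if a joint passes its speed limit or range.

### The arm

A 7-joint arm with a two-finger parallel gripper is mounted at the origin on the work surface. World frame = base frame: x ahead of the robot, y to its left, z up, the work surface at z = 0. Lengths are in m, angles in rad, forces in N, time in s.
With the tool pointing down it reaches from about 0.425 to 0.875 m from the base axis. Payload 4.7 kg.
Tool frame: the origin (TCP) lies on the centre line of the jaws, within the pads' length; the fingertips stand 22 mm ahead of it and the grasp point (between the pads) lies 3 mm ahead of it (ctrl.tcp_to_tips is the z of the fingertips in the tool frame, in m); z points along the fingers, y is the direction in which the jaws open and shut (so a half turn about z gives the same grasp; the last joint's range is limited). The gripper opens to 87 mm and grips with 3 to 60 N. Pads are 19 mm wide; open, the fingers measure 117 mm over their backs; the gripper's body (75 mm by 190 mm) begins 51 mm behind the grasp point.
Start: joints at [1.243, 0.321, -0.07, 1.45, 0.023, 1.371, -0.057], TCP at [0.218, -0.612, 0.245] pointing down, gripper open.
Joint ranges: [-2.86, 2.86], [-0.3, 2.09], [-1.38, 1.24], [0.06, 2.45], [-1.56, 4.7], [0.09, 2.05], [-2.69, 2.69]. Speed limits (rad/s): [2.57, 2.57, 3.14, 3.14, 3.14, 3.14, 3.14].

### API

Orientations are given as a rotation vector (axis times angle).
In Python, from bench import ctrl, cams gives the robot as it stands.
- The arm moves only by the tool move_arm, never from a script. Its argument "deltas" is a list of rows, each an object with "linear": the shift along the tool's x, y, z as a fraction of full scale, a list of three; "turn": the turn, a rotation vector about the tool's x, y, z as a fraction of full scale, a list of three; "claw": the closure, from 0 (fully open) to 1 (shut). In form: [{"linear": [tx, ty, tz], "turn": [wx, wy, wz], "claw": claw}, ...]. A call has 1 to 20 rows; each row shifts and turns the commanded pose from where the row before left it, along the tool's axes as they then stand; what a row does not reach is not made up. Full scale, the value 1, is 0.03 m for a shift and 4 degrees for a turn. A row lasts 1/12 s, in which the tool goes at most 41.7 mm and 7.16 degrees, less where a joint would pass 70% of its speed; a pose out of reach is approached as far as the arm can. A call with a number of a shift or a turn outside -1 to 1 is refused whole. A call with a gripper value outside its range is refused whole. The fingers move at their own pace and stop on an object; "grip_force" is the grip in N (left out, the last holds). Time passes only in rows, so rows that do not move let the fingers close. It gives the time, the measured TCP pose, the force and the opening at its end, in the units of the state.
- ctrl.get_state(): the state, without advancing time (a new reading comes with each control period).
- cams.get_image(name): name is "side" or "top" or "wrist"; returns a dict with "image" (420x560x3 uint8, red, green, blue), "K" (3x3 intrinsics, pixels), "world_from_camera" (4x4, takes a point from camera to world coordinates); the wrist camera has in their place "tool_from_camera" (4x4, takes a point from camera to tool coordinates, whose origin is the TCP and whose axes are the flange's). Camera axes: x right, y down, z forward; pixel columns grow to the right and rows downward; lengths in m; the calibration is good to about 2 mm. A picture is of the moment at which its call begins: read the wrist's pose just before it. There is no depth.
- ctrl.close_job(): hands the job in, once; it reports no verdict.
The state is a dict: "time": time; "joint_positions": joint angles; "qd": joint speeds; "joint_torque": joint torques, N m; "position": TCP position; "tool_rot": TCP orientation; "ft_force": force on the tool from outside, world axes, zero at the start; "torque": the same for the moment, N m; "grip_width": opening from 0.0 (shut) to 1.0 (fully open).
Only numpy, scipy, OpenCV 4.12 (cv2) and the standard library are available. Lean on these libraries where they do the work, as an engineer would, in place of code of your own. Each camera call takes 0.05 s, during which the arm holds its last target. There are 200 camera calls.

## Working session

There is one attempt and no reset: what is moved stays moved. The work goes in short steps, Python scripts to look and compute and a tool call to move; the robot and the scene stay as the last step left them, time stands still between calls to the robot, and variables do not carry over. Pictures are saved under pics/ and viewed, about 8 in all and at most 12, crops included, and the job is handed in when it is done.

Besides the shell and the picture viewer there is one more tool, called after "Call:" as name(argument=value, ...), one argument or row to a line, values as JSON. move_arm: Moves the arm, as the interface text tells. Shift numbers are shares of 0.03 m and turn numbers shares of 4 degrees, none past 1 either way. Its arguments: {"type":"object","properties":{"deltas":{"type":"array"},"grip_force":{"type":"number"}},"required":["deltas"]}

```bash
mkdir -p pics; ls
python3 - <<'E'
from bench import ctrl,cams
import cv2,json,numpy as np
s=ctrl.get_state(); print({k:np.round(v,3).tolist() for k,v in s.items()}, ctrl.tcp_to_tips)
for n in ["top","side","wrist"]:
    r=cams.get_image(n); cv2.imwrite(f"pics/{n}0.png",r["image"][:,:,::-1])
    print(n,np.round(r["K"],1).tolist(),np.round(r.get("world_from_camera",r.get("tool_from_camera")),3).tolist())
E
```

```text
pics
{'time': 0.0, 'joint_positions': [1.243, 0.322, -0.07, 1.452, 0.023, 1.371, -0.057], 'qd': [-0.001, 0.001, -0.0, 0.001, -0.0, 0.001, -0.001], 'joint_torque': [-0.0, -49.127, -0.404, -31.253, -0.064, 0.044, 0.0], 'position': [0.218, -0.612, 0.243], 'tool_rot': [-3.094, -0.534, 0.001], 'ft_force': [-0.287, 0.071, -0.804], 'torque': [-0.031, 0.016, 0.007], 'grip_width': 0.998} 0.022
top [[396.4, 0.0, 280.3], [0.0, 396.4, 209.7], [0.0, 0.0, 1.0]] [[0.0, -0.998, 0.061, 0.412], [-1.0, -0.001, -0.009, 0.01], [0.009, -0.061, -0.998, 1.01], [0.0, 0.0, 0.0, 1.0]]
side [[395.2, 0.0, 282.0], [0.0, 395.2, 203.0], [0.0, 0.0, 1.0]] [[0.987, -0.109, 0.116, 0.375], [-0.159, -0.647, 0.746, -0.605], [-0.007, -0.755, -0.656, 0.648], [0.0, 0.0, 0.0, 1.0]]
wrist [[367.6, 0.0, 283.0], [0.0, 367.6, 207.8], [0.0, 0.0, 1.0]] [[0.001, -0.954, -0.301, 0.083], [1.0, 0.001, 0.001, 0.0], [-0.0, -0.301, 0.954, -0.14], [0.0, 0.0, 0.0, 1.0]]
```

View pics/top0.png

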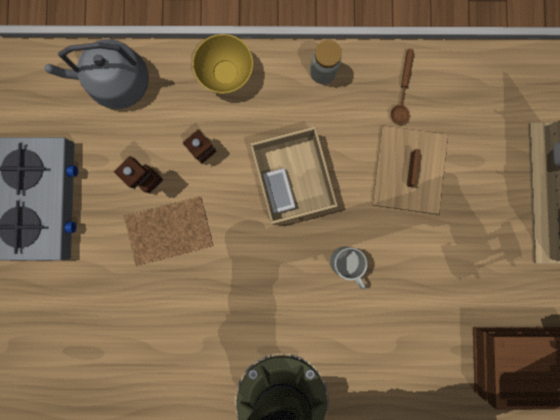

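View pics/side0.png

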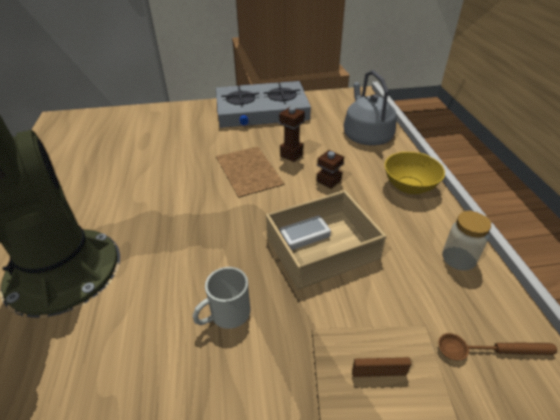

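Top view: the tall mill's head is at about (130,170) and the salt mill at (200,146). The mat is around (170,230), the box around (295,175) with the tin at (281,190), the lid around (410,170) and the mug at (350,263). I'll enlarge the view to get corners.

Run:
```python
import cv2
im=cv2.imread("pics/top0.png")
a=cv2.resize(im[115:275,105:235],None,fx=3,fy=3,interpolation=cv2.INTER_CUBIC)
b=cv2.resize(im[115:235,240:460],None,fx=3.6,fy=3.6,interpolation=cv2.INTER_CUBIC)[:, :792]
cv2.imwrite("pics/cropA.png",a); cv2.imwrite("pics/cropB.png",b)
```

```text
(no output)
```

View pics/cropA.png

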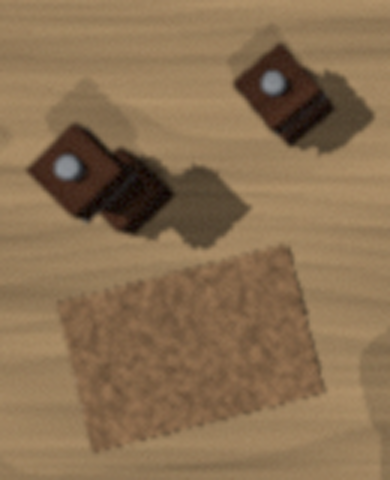

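View pics/cropB.png

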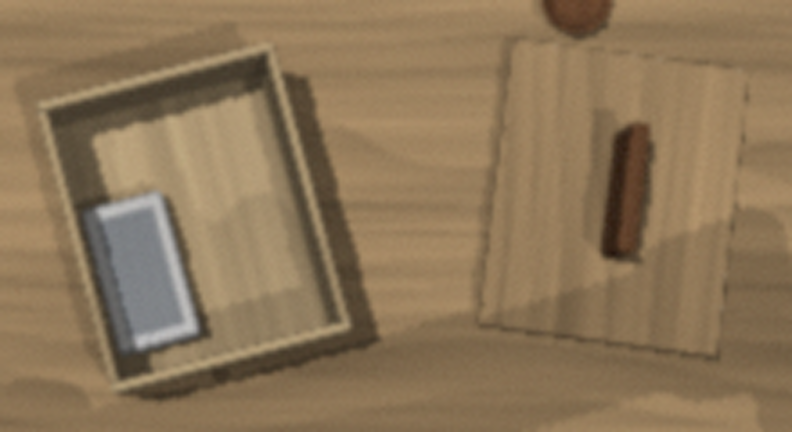

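```bash
cat > h.py <<'E'
import numpy as np, cv2
from bench import ctrl,cams
from scipy.spatial.transform import Rotation as R
def cast(px,K,T,z):
    px=np.atleast_2d(np.array(px,float)); out=[]
    z=np.broadcast_to(z,len(px))
    for p,zz in zip(px,z):
        d=T[:3,:3]@np.linalg.solve(K,[p[0],p[1],1]); o=T[:3,3]
        out.append(o+d*(zz-o[2])/d[2])
    return np.array(out)
def wristT(r):
    s=ctrl.get_state(); T=np.eye(4); T[:3,:3]=R.from_rotvec(s["tool_rot"]).as_matrix(); T[:3,3]=s["position"]
    return T@r["tool_from_camera"]
def shot(n,f):
    s=ctrl.get_state(); r=cams.get_image(n); cv2.imwrite("pics/"+f,r["image"][:,:,::-1])
    T=np.eye(4); T[:3,:3]=R.from_rotvec(s["tool_rot"]).as_matrix(); T[:3,3]=s["position"]
    r["T"]=r["world_from_camera"] if n!="wrist" else T@r["tool_from_camera"]
    np.savez("pics/"+f[:-4],K=r["K"],T=r["T"]); return r
def rect(P):
    P=np.array(P)[:,:2]; c=P.mean(0)
    e1=(P[1]-P[0]+P[2]-P[3])/2; e2=(P[3]-P[0]+P[2]-P[1])/2
    return np.round(c,4),round(np.linalg.norm(e1),4),round(np.degrees(np.arctan2(e1[1],e1[0])),1),round(np.linalg.norm(e2),4),round(np.degrees(np.arctan2(e2[1],e2[0])),1)
E
python3 - <<'E'
from h import *
r=shot("top","top1.png");K,T=r["K"],r["T"]
A=lambda P:(np.array(P)+.5)/3-.5+[105,115]
B=lambda P:(np.array(P)+.5)/3.6-.5+[240,115]
print("millhead",rect(cast(A([(27,171),(76,124),(125,160),(82,217)]),K,T,.14)))
print("knob",cast(A([(67,167)]),K,T,.152), "saltknob",cast(A([(273,83)]),K,T,.09))
print("mat",rect(cast(A([(58,300),(290,245),(325,392),(95,452)]),K,T,.004)))
print("box",rect(cast(B([(40,105),(270,45),(350,325),(118,390)]),K,T,.07)))
print("tin",rect(cast(B([(95,210),(160,193),(200,333),(133,350)]),K,T,.028)))
print("lid",rect(cast(B([(508,38),(747,70),(718,356),(480,325)]),K,T,.014)))
print("lidhandle",rect(cast(B([(632,123),(650,125),(634,258),(616,258)]),K,T,.054)))
print("mug",cast([(350,263)],K,T,.085))
# mill foot from side
E
```

```text
millhead (array([0.5514, 0.3329]), np.float64(0.0507), np.float64(-40.4), np.float64(0.0492), np.float64(-128.0))
knob [[0.55016822 0.33606216 0.152     ]] saltknob [[0.62656704 0.20062213 0.09      ]]
mat (array([0.4212, 0.2835]), np.float64(0.1994), np.float64(-75.9), np.float64(0.13), np.float64(-165.5))
box (array([ 0.554 , -0.0301]), np.float64(0.1591), np.float64(-74.7), np.float64(0.1959), np.float64(-164.6))
tin (array([0.5213, 0.0011]), np.float64(0.0472), np.float64(-75.4), np.float64(0.101), np.float64(-164.5))
lid (array([ 0.5763, -0.3282]), np.float64(0.1698), np.float64(-97.5), np.float64(0.2053), np.float64(173.2))
lidhandle (array([ 0.5736, -0.3281]), np.float64(0.0122), np.float64(-93.1), np.float64(0.0925), np.float64(172.1))
mug [[ 0.34471355 -0.1599548   0.085     ]]
```

Call:
move_arm(
  deltas=[
    {"linear": [0.94, -0.54, -0.1], "turn": [0, 0, 0], "claw": 0},
    {"linear": [0.94, -0.54, -0.1], "turn": [0, 0, 0], "claw": 0},
    {"linear": [0.94, -0.54, -0.1], "turn": [0, 0, 0], "claw": 0},
    {"linear": [0.94, -0.54, -0.1], "turn": [0, 0, 0], "claw": 0},
    {"linear": [0.94, -0.54, -0.1], "turn": [0, 0, 0], "claw": 0},
    {"linear": [0.94, -0.54, -0.1], "turn": [0, 0, 0], "claw": 0},
    {"linear": [0.94, -0.54, -0.1], "turn": [0, 0, 0], "claw": 0},
    {"linear": [0.94, -0.54, -0.1], "turn": [0, 0, 0], "claw": 0},
    {"linear": [0.94, -0.54, -0.1], "turn": [0, 0, 0], "claw": 0},
    {"linear": [0.94, -0.54, -0.1], "turn": [0, 0, 0], "claw": 0},
    {"linear": [0.94, -0.54, -0.1], "turn": [0, 0, 0], "claw": 0},
    {"linear": [0.94, -0.54, -0.1], "turn": [0, 0, 0], "claw": 0},
    {"linear": [0.94, -0.54, -0.1], "turn": [0, 0, 0], "claw": 0},
    {"linear": [0.94, -0.54, -0.1], "turn": [0, 0, 0], "claw": 0},
    {"linear": [0.94, -0.54, -0.1], "turn": [0, 0, 0], "claw": 0},
    {"linear": [0.94, -0.54, -0.1], "turn": [0, 0, 0], "claw": 0},
    {"linear": [0.94, -0.54, -0.1], "turn": [0, 0, 0], "claw": 0},
    {"linear": [0.94, -0.54, -0.1], "turn": [0, 0, 0], "claw": 0},
    {"linear": [0, 0, 0], "turn": [0, 0, 0], "claw": 0},
    {"linear": [0, 0, 0], "turn": [0, 0, 0], "claw": 0},
  ],
)

```text
time: 1.87
position: [0.5993, -0.1648, 0.2982]
tool_rot: [-3.093, -0.542, -0.0]
ft_force: [-0.8, -1.2, -0.4]
grip_width: 1.002
```

Run:
```python
from h import *
r=shot("wrist","w1.png"); s=ctrl.get_state(); print(s["time"],s["position"],s["tool_rot"],s["joint_positions"])
```

```text
1.9167 [ 0.59836578 -0.16714758  0.29811263] [ 3.09535278e+00  5.36541471e-01 -1.43590863e-03] [ 0.59012303  0.27131503 -0.44734373  1.43153054  0.11721024  1.46589265
 -1.08281544]
```

View pics/w1.png

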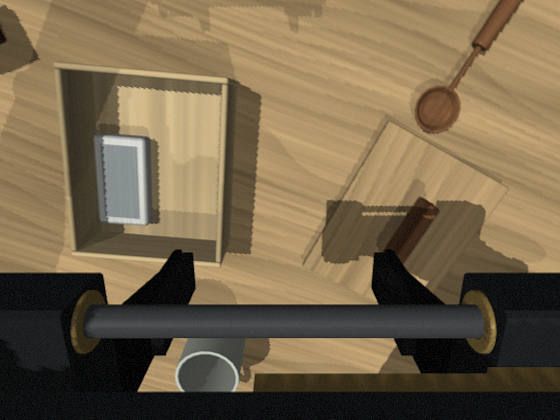

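Wrist view: the box rim's outer corners are at about (55,64), (229,79), (221,265) and (75,252), with the tin at (100–150,135–224). The lid's corners are at (388,120), (508,187) and (303,263), and its handle runs from (430,203) down.

Run:
```python
from h import *
d=np.load("pics/w1.npz");K,T=d["K"],d["T"]
P=cast([(55,64),(229,79),(221,265),(75,252)],K,T,.07);print("box",rect(P))
P=cast([(388,120),(508,187),(303,263)],K,T,.014);print(P); e=P[0]-P[2]; f=P[1]-P[0]
print("lid c",(P[1]+P[2])/2,np.linalg.norm(e),np.degrees(np.arctan2(e[1],e[0])),np.linalg.norm(f),np.degrees(np.arctan2(f[1],f[0])))
print("tin",rect(cast([(103,137),(148,137),(148,224),(103,222)],K,T,.028)))
```

```text
box (array([ 0.5559, -0.0319]), np.float64(0.1612), np.float64(-75.2), np.float64(0.1936), np.float64(-164.7))
[[ 0.68902663 -0.25829884  0.014     ]
 [ 0.66688217 -0.42516124  0.014     ]
 [ 0.49079628 -0.23144665  0.014     ]]
lid c [ 0.57883922 -0.32830394  0.014     ] 0.20004077071691959 -7.714305321138959 0.1683253902209496 -97.55960020338965
tin (array([ 0.5236, -0.0007]), np.float64(0.0514), np.float64(-71.5), np.float64(0.1017), np.float64(-167.4))
```

Call:
move_arm(
  deltas=[
    {"linear": [0.33, -0.68, 0], "turn": [0, 0, -1], "claw": 0},
    {"linear": [0.33, -0.68, 0], "turn": [0, 0, -1], "claw": 0},
    {"linear": [0.33, -0.68, 0], "turn": [0, 0, -1], "claw": 0},
    {"linear": [0.33, -0.68, 0], "turn": [0, 0, -1], "claw": 0},
    {"linear": [0.51, -0.56, 0], "turn": [0, 0, -1], "claw": 0},
    {"linear": [0.51, -0.56, 0], "turn": [0, 0, -1], "claw": 0},
    {"linear": [0.51, -0.56, 0], "turn": [0, 0, -1], "claw": 0},
    {"linear": [0.51, -0.56, 0], "turn": [0, 0, -1], "claw": 0},
    {"linear": [0.64, -0.4, 0], "turn": [0, 0, -1], "claw": 0},
    {"linear": [0.64, -0.4, 0], "turn": [0, 0, -1], "claw": 0},
    {"linear": [0.64, -0.4, 0], "turn": [0, 0, -1], "claw": 0},
    {"linear": [0.64, -0.4, 0], "turn": [0, 0, -1], "claw": 0},
    {"linear": [0.73, -0.21, 0], "turn": [0, 0, -1], "claw": 0},
    {"linear": [0.73, -0.21, 0], "turn": [0, 0, -1], "claw": 0},
    {"linear": [0.73, -0.21, 0], "turn": [0, 0, -1], "claw": 0},
    {"linear": [0.73, -0.21, 0], "turn": [0, 0, -1], "claw": 0},
    {"linear": [0.76, 0, 0], "turn": [0, 0, -1], "claw": 0},
    {"linear": [0.76, 0, 0], "turn": [0, 0, -1], "claw": 0},
    {"linear": [0.76, 0, 0], "turn": [0, 0, -1], "claw": 0},
    {"linear": [0.76, 0, 0], "turn": [0, 0, -1], "claw": 0},
  ],
)

```text
time: 3.58
position: [0.603, 0.2837, 0.2979]
tool_rot: [2.028, 2.398, -0.002]
ft_force: [0.5, 0.3, -0.1]
grip_width: 1.001
```

Call:
move_arm(
  deltas=[
    {"linear": [0, 0, 0], "turn": [0, 0, -1], "claw": 0},
    {"linear": [0, 0, 0], "turn": [0, 0, -1], "claw": 0},
    {"linear": [0, 0, 0], "turn": [0, 0, -1], "claw": 0},
    {"linear": [0, 0, 0], "turn": [0, 0, -1], "claw": 0},
    {"linear": [0, 0, 0], "turn": [0, 0, -1], "claw": 0},
    {"linear": [0, 0, 0], "turn": [0, 0, -1], "claw": 0},
    {"linear": [0, 0, 0], "turn": [0, 0, -1], "claw": 0},
    {"linear": [0, 0, 0], "turn": [0, 0, -1], "claw": 0},
    {"linear": [0, 0, 0], "turn": [0, 0, -1], "claw": 0},
    {"linear": [0, 0, 0], "turn": [0, 0, -1], "claw": 0},
    {"linear": [0, 0, 0], "turn": [0, 0, 0], "claw": 0},
  ],
)

```text
time: 4.5
position: [0.6027, 0.283, 0.2979]
tool_rot: [1.087, 2.947, -0.003]
ft_force: [-0.1, -0.3, -0.3]
grip_width: 1.003
```

```bash
cat >> h.py <<'E'
def yaw(R_): 
    return [round(float(np.degrees(np.arctan2(R_[1,i],R_[0,i]))),1) for i in range(3)]
def delta(p,Rt):
    "tool-frame shift (units of .03 m), and turn (units of 4 deg) to reach p, Rt"
    s=ctrl.get_state(); Rc=R.from_rotvec(s["tool_rot"]); 
    print("t",round(s["time"],2),"pos",np.round(s["position"],4),"yaws",yaw(Rc.as_matrix()),"tilt",round(np.degrees(np.arccos(-Rc.as_matrix()[2,2])),1),"w",round(s["grip_width"],3),"F",np.round(s["ft_force"],1),"q",np.round(s["joint_positions"],2))
    print("lin",np.round(Rc.inv().apply(np.array(p)-s["position"])/.03,2),"turn",np.round(np.degrees((Rc.inv()*Rt).as_rotvec())/4,2), "then lin", np.round(Rt.inv().apply(np.array(p)-s["position"])/.03,2))
def tool(psi,tilt=0):
    "tool x at yaw psi (deg) tool down, then turned tilt deg about tool y"
    c,s=np.cos(np.radians(psi)),np.sin(np.radians(psi))
    return R.from_matrix(np.array([[c,s,0],[s,-c,0],[0,0,-1]]).T.T)*R.from_euler("y",tilt,degrees=True)
E
python3 - <<'E'
from h import *
Rt=tool(140.7,45); print(yaw(Rt.as_matrix()))
g=np.array([.551,.3345,.1225]); delta(g-Rt.apply([0,0,.103]),Rt)
E
```

```text
[140.7, 50.7, 140.7]
t 4.5 pos [0.6027 0.283  0.2979] yaws [139.5, 49.5, -96.7] tilt 0.1 w 1.003 F [-0.1 -0.3 -0.3] q [ 0.16  0.49 -0.94  1.3   0.39  1.55  0.13]
lin [0.   0.24 3.42] turn [ 0.09 11.27 -0.29] then lin [-2.42  0.24  2.41]
```

Call:
move_arm(
  deltas=[
    {"linear": [0, 0, 0], "turn": [0, 1, 0], "claw": 0},
    {"linear": [0, 0, 0], "turn": [0, 1, 0], "claw": 0},
    {"linear": [0, 0, 0], "turn": [0, 1, 0], "claw": 0},
    {"linear": [0, 0, 0], "turn": [0, 1, 0], "claw": 0},
    {"linear": [0, 0, 0], "turn": [0, 1, 0], "claw": 0},
    {"linear": [0, 0, 0], "turn": [0, 1, 0], "claw": 0},
    {"linear": [0, 0, 0], "turn": [0, 1, 0], "claw": 0},
    {"linear": [0, 0, 0], "turn": [0, 1, 0], "claw": 0},
    {"linear": [0, 0, 0], "turn": [0, 1, 0], "claw": 0},
    {"linear": [0, 0, 0], "turn": [0, 1, 0], "claw": 0},
    {"linear": [0, 0, 0], "turn": [0, 1, 0], "claw": 0},
    {"linear": [0, 0, 0], "turn": [0, 0.27, -0.25], "claw": 0},
    {"linear": [-0.8, 0.1, 0.8], "turn": [0, 0, 0], "claw": 0},
    {"linear": [-0.8, 0.1, 0.8], "turn": [0, 0, 0], "claw": 0},
    {"linear": [-0.8, 0.1, 0.8], "turn": [0, 0, 0], "claw": 0},
    {"linear": [0, 0, 0], "turn": [0, 0, 0], "claw": 0},
    {"linear": [0, 0, 0], "turn": [0, 0, 0], "claw": 0},
  ],
)

```text
time: 5.92
position: [0.6076, 0.2927, 0.1956]
tool_rot: [-0.805, -2.24, -0.346]
ft_force: [0.2, 0.2, 0.8]
grip_width: 1.003
```

Run:
```python
from h import *
Rt=tool(140.7,45)
g=np.array([.551,.3345,.1225]); delta(g-Rt.apply([0,0,.003]),Rt); r=shot("wrist","w2.png")
# predicted head top corners in image
K,T=r["K"],r["T"]
for dx,dy in [(-1,-1),(1,-1),(1,1),(-1,1)]:
    a=np.radians(50.7); p=np.array([.551+.026*(dx*np.cos(a)-dy*np.sin(a)),.3345+.026*(dx*np.sin(a)+dy*np.cos(a)),.14])
    c=K@(T[:3,:3].T@(p-T[:3,3])); print(np.round(c[:2]/c[2],1))
```

```text
t 5.92 pos [0.6076 0.2927 0.1956] yaws [140.8, 50.3, 139.8] tilt 45.2 w 1.003 F [0.2 0.2 0.8] q [ 0.3   0.96 -0.99  1.1   0.01  1.69  0.33]
lin [-0.07 -0.15  3.28] turn [ 0.16 -0.04  0.01] then lin [-0.07 -0.12  3.28]
[235.3 245.8]
[319.  245.5]
[315.1 175. ]
[239.4 175. ]
```

View pics/w2.png

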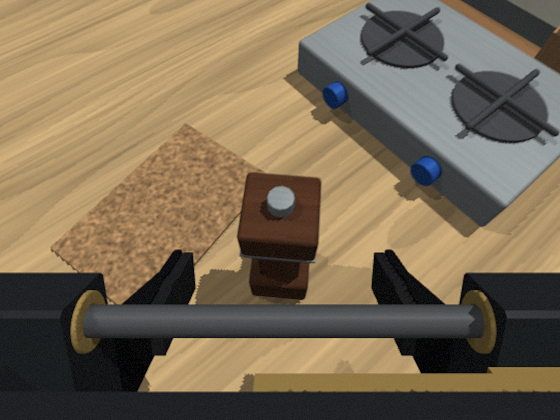

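The mill head is centred at about (281,205), between the fingertips (about 193 and 373). It is turned a few degrees clockwise in the image, so I correct the yaw slightly and then go in.

Call:
move_arm(
  deltas=[
    {"linear": [0, -0.1, 0], "turn": [-0.44, 0, 0.44], "claw": 0},
    {"linear": [-0.02, 0, 0.8], "turn": [0, 0, 0], "claw": 0},
    {"linear": [-0.02, 0, 0.8], "turn": [0, 0, 0], "claw": 0},
    {"linear": [-0.02, 0, 0.8], "turn": [0, 0, 0], "claw": 0},
    {"linear": [-0.02, 0, 0.45], "turn": [0, 0, 0], "claw": 0},
    {"linear": [0, 0, 0.43], "turn": [0, 0, 0], "claw": 0},
    {"linear": [0, 0, 0], "turn": [0, 0, 0], "claw": 0},
  ],
)

```text
time: 6.55
position: [0.555, 0.3389, 0.1267]
tool_rot: [-0.85, -2.229, -0.369]
ft_force: [0.3, 1.6, -0.1]
grip_width: 1.0
```

Run:
```python
from h import *
Rt=tool(138.2,45)
g=np.array([.551,.3345,.1225]); delta(g-Rt.apply([0,0,.003]),Rt); r=shot("wrist","w3.png")
```

```text
t 6.55 pos [0.555  0.3389 0.1267] yaws [138.7, 48.0, 137.2] tilt 45.1 w 1.0 F [ 0.3  1.6 -0.1] q [ 0.32  0.94 -1.    1.33  0.    1.46  0.31]
lin [-0.1 -0.2 -0. ] turn [ 0.17 -0.02  0.09] then lin [-0.1 -0.2  0. ]
```

View pics/w3.png

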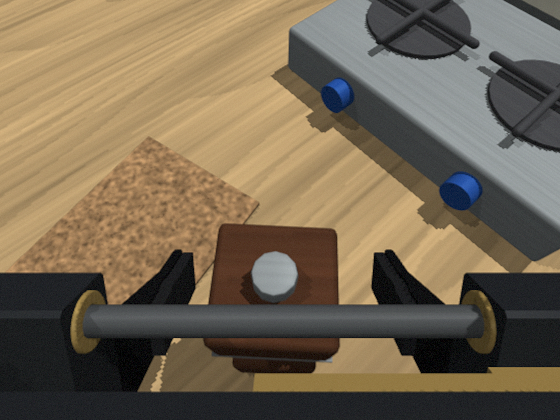

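The head sits between the jaws at about (277,265) with the fingers symmetric about 283, so I close.

Call:
move_arm(
  deltas=[
    {"linear": [0, -0.1, 0], "turn": [0, 0, 0], "claw": 0.3},
    {"linear": [0, 0, 0], "turn": [0, 0, 0], "claw": 0.35},
    {"linear": [0, 0, 0], "turn": [0, 0, 0], "claw": 0.5},
    {"linear": [0, 0, 0], "turn": [0, 0, 0], "claw": 0.7},
    {"linear": [0, 0, 0], "turn": [0, 0, 0], "claw": 0.7},
    {"linear": [0, 0, 0], "turn": [0, 0, 0], "claw": 0.7},
  ],
  grip_force=15,
)

```text
time: 7.1
position: [0.5548, 0.3352, 0.1257]
tool_rot: [-0.853, -2.228, -0.37]
ft_force: [-0.9, -0.5, 0.5]
grip_width: 0.63
```

Call:
move_arm(
  deltas=[
    {"linear": [0, 0, 0], "turn": [0, 0, 0], "claw": 1},
    {"linear": [0, 0, 0], "turn": [0, 0, 0], "claw": 1},
  ],
  grip_force=45,
)

```text
time: 7.27
position: [0.5549, 0.3353, 0.1257]
tool_rot: [-0.853, -2.228, -0.371]
ft_force: [-0.2, -0.6, 0.8]
grip_width: 0.598
```

Call:
move_arm(
  deltas=[
    {"linear": [0.2, 0, -0.2], "turn": [0, 0, 0], "claw": 1},
    {"linear": [0.5, 0, -0.5], "turn": [0, 0, 0], "claw": 1},
    {"linear": [0.7, 0, -0.7], "turn": [0, 0, 0], "claw": 1},
    {"linear": [0.7, 0, -0.7], "turn": [0, 0, 0], "claw": 1},
    {"linear": [0.7, 0, -0.7], "turn": [0, -0.5, 0], "claw": 1},
    {"linear": [0, 0, 0], "turn": [0, -1, 0], "claw": 1},
    {"linear": [0, 0, 0], "turn": [0, -1, 0], "claw": 1},
    {"linear": [0, 0, 0], "turn": [0, -1, 0], "claw": 1},
    {"linear": [0, 0, 0], "turn": [0, -1, 0], "claw": 1},
    {"linear": [0, 0, 0], "turn": [0, -1, 0], "claw": 1},
    {"linear": [0, 0, 0], "turn": [0, -1, 0], "claw": 1},
    {"linear": [0, 0, 0], "turn": [0, -1, 0], "claw": 1},
    {"linear": [0, 0, 0], "turn": [0, -1, 0], "claw": 1},
    {"linear": [0, 0, 0], "turn": [0, -1, 0], "claw": 1},
    {"linear": [0, 0, 0], "turn": [0, -1, 0], "claw": 1},
    {"linear": [0, 0, 0], "turn": [0, -0.75, 0], "claw": 1},
    {"linear": [0, 0, 0], "turn": [0, 0, 0], "claw": 1},
  ],
)

```text
time: 8.68
position: [0.5502, 0.3375, 0.2455]
tool_rot: [1.12, 2.931, 0.019]
ft_force: [-1.8, 0.5, -1.1]
grip_width: 0.602
```

Run:
```python
from h import *
Rt=tool(104.3,-45)
a=np.radians(104.3); g=np.array([.4212+.0465*np.cos(a),.2835+.0465*np.sin(a),.030+.09]); delta(g-Rt.apply([0,0,.003]),tool(104.3,0))
```

```text
t 8.68 pos [0.5502 0.3375 0.2455] yaws [138.2, 48.2, 53.2] tilt 0.7 w 0.602 F [-1.8  0.5 -1.1] q [ 0.11  0.46 -0.95  1.45  0.37  1.41 -0.  ]
lin [ 3.34 -3.35  4.07] turn [ 0.17 -0.07  8.47] then lin [ 0.94 -4.61  4.11]
```

Call:
move_arm(
  deltas=[
    {"linear": [0, 0, 0], "turn": [0, 0, 0.94], "claw": 1},
    {"linear": [0, 0, 0], "turn": [0, 0, 0.94], "claw": 1},
    {"linear": [0, 0, 0], "turn": [0, 0, 0.94], "claw": 1},
    {"linear": [0, 0, 0], "turn": [0, 0, 0.94], "claw": 1},
    {"linear": [0, 0, 0], "turn": [0, 0, 0.94], "claw": 1},
    {"linear": [0, 0, 0], "turn": [0, 0, 0.94], "claw": 1},
    {"linear": [0, 0, 0], "turn": [0, 0, 0.94], "claw": 1},
    {"linear": [0, 0, 0], "turn": [0, 0, 0.94], "claw": 1},
    {"linear": [0.94, 0, 0], "turn": [0.17, 0, 0.94], "claw": 1},
    {"linear": [0, -0.46, 0], "turn": [0, -1, 0], "claw": 1},
    {"linear": [0, -0.46, 0], "turn": [0, -1, 0], "claw": 1},
    {"linear": [0, -0.46, 0], "turn": [0, -1, 0], "claw": 1},
    {"linear": [0, -0.46, 0], "turn": [0, -1, 0], "claw": 1},
    {"linear": [0, -0.46, 0], "turn": [0, -1, 0], "claw": 1},
    {"linear": [0, -0.46, 0], "turn": [0, -1, 0], "claw": 1},
    {"linear": [0, -0.46, 0], "turn": [0, -1, 0], "claw": 1},
    {"linear": [0, -0.46, 0], "turn": [0, -1, 0], "claw": 1},
    {"linear": [0, -0.46, 0], "turn": [0, -1, 0], "claw": 1},
    {"linear": [0, -0.46, 0], "turn": [0, -1, 0], "claw": 1},
  ],
)

```text
time: 10.27
position: [0.4105, 0.3277, 0.2448]
tool_rot: [1.564, 2.003, -0.569]
ft_force: [-0.1, -0.0, -2.0]
grip_width: 0.601
```

Call:
move_arm(
  deltas=[
    {"linear": [0, 0, 0], "turn": [0, -1, 0], "claw": 1},
    {"linear": [0, 0, 0], "turn": [0, 0, 0], "claw": 1},
    {"linear": [0, 0, 0], "turn": [0, 0, 0], "claw": 1},
  ],
)

```text
time: 10.52
position: [0.411, 0.3282, 0.2437]
tool_rot: [1.524, 1.955, -0.613]
ft_force: [0.8, -0.1, -0.9]
grip_width: 0.599
```

Run:
```python
from h import *
Rt=tool(104.3,-45)
a=np.radians(104.3); g=np.array([.4212+.0465*np.cos(a),.2835+.0465*np.sin(a),.030+.05]); delta(g-Rt.apply([0,0,.003]),Rt)
r=shot("side","s1.png"); cv2.imwrite("pics/s1c.png",cv2.resize(r["image"][20:260,160:460,::-1],None,fx=2.4,fy=2.4))
```

```text
t 10.52 pos [0.411  0.3282 0.2437] yaws [104.3, 14.0, -76.4] tilt 43.4 w 0.599 F [ 0.8 -0.1 -0.9] q [-0.5   0.51 -0.74  1.51  0.73  1.92 -1.03]
lin [ 3.77 -0.01  3.85] turn [-0.11 -0.39  0.01] then lin [ 3.87 -0.04  3.74]
```

View pics/s1c.png

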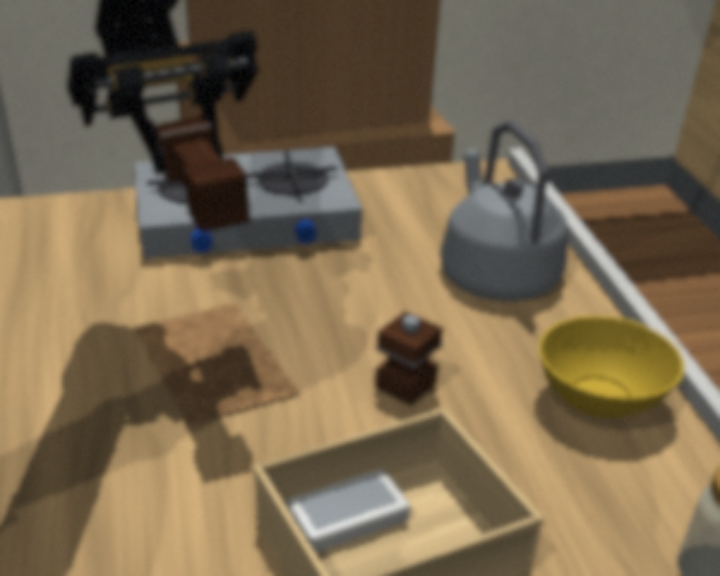

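Side view: the mill is held about level over the mat, with its foot end face at about (219,205) in the crop. I compare that with where a level, non-slipped foot would appear.

Run:
```python
from h import *
d=np.load("pics/s1.npz");K,T=d["K"],d["T"]
s=ctrl.get_state();Rc=R.from_rotvec(s["tool_rot"]);g=s["position"]+Rc.apply([0,0,.003])
for t in (45.1,50,40):
    # mill up axis in tool frame at grasp: standing tilt 45.1 -> world up = (sin t,0,-cos t) in tool
    up=Rc.apply([np.sin(np.radians(t)),0,-np.cos(np.radians(t))]); side=Rc.apply([0,1,0]); n=np.cross(up,side)
    f=g-.1225*up; out=[]
    for a,b in [(0,0),(1,1),(1,-1),(-1,-1),(-1,1)]:
        p=f+.026*(a*side+b*n); c=K@(T[:3,:3].T@(p-T[:3,3])); out.append(np.round(((c[:2]/c[2])-[160,20])*2.4).astype(int).tolist())
    print(t,np.round(up,3),out)
```

```text
45.1 [-0.24   0.97   0.026] [[227, 198], [254, 218], [253, 167], [199, 177], [202, 229]]
50 [-0.24   0.969 -0.06 ] [[227, 188], [254, 209], [252, 155], [198, 165], [202, 219]]
40 [-0.238  0.964  0.115] [[228, 209], [253, 227], [254, 179], [201, 189], [202, 237]]
```

Call:
move_arm(
  deltas=[
    {"linear": [0.6, 0, 0.6], "turn": [0, -0.45, 0], "claw": 1},
    {"linear": [0.65, 0, 0.63], "turn": [0, -0.45, 0], "claw": 1},
    {"linear": [0.65, 0, 0.63], "turn": [0, 0, 0], "claw": 1},
    {"linear": [0.65, 0, 0.63], "turn": [0, 0, 0], "claw": 1},
    {"linear": [0.65, 0, 0.63], "turn": [0, 0, 0], "claw": 1},
    {"linear": [0.65, 0, 0.63], "turn": [0, 0, 0], "claw": 1},
    {"linear": [0, 0, 0], "turn": [0, 0, 0], "claw": 1},
    {"linear": [0, 0, 0], "turn": [0, 0, 0], "claw": 1},
  ],
)

```text
time: 11.23
position: [0.412, 0.3248, 0.0838]
tool_rot: [1.489, 1.903, -0.655]
ft_force: [-0.5, -0.0, -1.6]
grip_width: 0.598
```

Run:
```python
from h import *
Rt=tool(104.3,-45)
a=np.radians(104.3); g=np.array([.4212+.0465*np.cos(a),.2835+.0465*np.sin(a),.030]); delta(g-Rt.apply([0,0,.003]),Rt)
r=shot("side","s2.png"); cv2.imwrite("pics/s2c.png",cv2.resize(r["image"][40:220,180:340,::-1],None,fx=3.3,fy=3.3,interpolation=cv2.INTER_CUBIC))
```

```text
t 11.23 pos [0.412  0.3248 0.0838] yaws [104.1, 13.8, -76.4] tilt 47.2 w 0.598 F [-0.5 -0.  -1.6] q [-0.56  0.72 -0.68  1.61  0.82  1.77 -1.22]
lin [ 1.41 -0.04  1.02] turn [-0.13  0.55 -0.04] then lin [ 1.37 -0.04  1.07]
```

View pics/s2c.png

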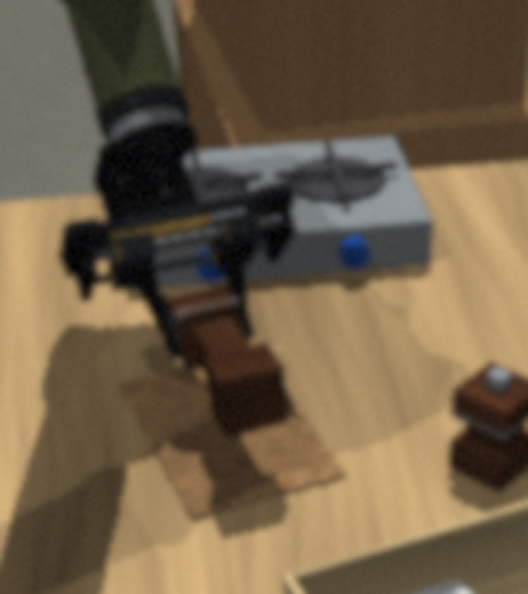

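The mill hovers over the mat with its foot end at about (250,400) in the crop. I lower it gently.

Call:
move_arm(
  deltas=[
    {"linear": [0.3, 0, 0.27], "turn": [0, 0, 0], "claw": 1},
    {"linear": [0.3, 0, 0.27], "turn": [0, 0, 0], "claw": 1},
    {"linear": [0.25, 0, 0.22], "turn": [0, 0, 0], "claw": 1},
    {"linear": [0.08, 0, 0.07], "turn": [0, 0, 0], "claw": 1},
    {"linear": [0, 0, 0], "turn": [0, 0, 0], "claw": 1},
  ],
)

```text
time: 11.7
position: [0.4105, 0.3263, 0.0452]
tool_rot: [1.485, 1.905, -0.654]
ft_force: [0.3, 0.8, -1.6]
grip_width: 0.599
```

Call:
move_arm(
  deltas=[
    {"linear": [0.08, 0, 0.07], "turn": [0, 0, 0], "claw": 1},
    {"linear": [0.08, 0, 0.07], "turn": [0, 0, 0], "claw": 1},
    {"linear": [0, 0, 0], "turn": [0, 0, 0], "claw": 1},
  ],
)

```text
time: 11.95
position: [0.4107, 0.327, 0.0396]
tool_rot: [1.486, 1.904, -0.652]
ft_force: [-0.1, -1.0, -1.0]
grip_width: 0.596
```

Call:
move_arm(
  deltas=[
    {"linear": [0.05, 0, 0.05], "turn": [0, 0, 0], "claw": 1},
    {"linear": [0.05, 0, 0.05], "turn": [0, 0, 0], "claw": 1},
    {"linear": [0, 0, 0], "turn": [0, 0, 0], "claw": 1},
  ],
)

```text
time: 12.2
position: [0.4109, 0.3267, 0.0356]
tool_rot: [1.487, 1.904, -0.652]
ft_force: [-0.7, -0.6, -1.5]
grip_width: 0.594
```

Call:
move_arm(
  deltas=[
    {"linear": [0.05, 0, 0.05], "turn": [0, 0, 0], "claw": 1},
    {"linear": [0, 0, 0], "turn": [0, 0, 0], "claw": 1},
  ],
)

```text
time: 12.37
position: [0.4111, 0.3268, 0.0349]
tool_rot: [1.486, 1.902, -0.652]
ft_force: [-0.4, 0.4, 3.0]
grip_width: 0.6
```

Call:
move_arm(
  deltas=[
    {"linear": [0.05, 0, 0.05], "turn": [0, 0, 0], "claw": 1},
    {"linear": [0, 0, 0], "turn": [0, 0, 0], "claw": 1},
  ],
)

```text
time: 12.53
position: [0.4114, 0.3269, 0.0342]
tool_rot: [1.486, 1.901, -0.651]
ft_force: [-0.3, 1.5, 9.3]
grip_width: 0.598
```

Run:
```python
from h import *
s=ctrl.get_state(); print(s["ft_force"],s["torque"]); Rc=R.from_rotvec(s["tool_rot"]); print("tool torque",Rc.inv().apply(s["torque"]))
r=shot("side","s3.png"); cv2.imwrite("pics/s3c.png",cv2.resize(r["image"][80:220,200:330,::-1],None,fx=4,fy=4,interpolation=cv2.INTER_CUBIC))
```

```text
[-0.31977303  1.51830771  9.3027697 ] [-0.30072078  0.17695279 -0.0508097 ]
tool torque [ 0.20313411 -0.2490941  -0.14496746]
```

View pics/s3c.png

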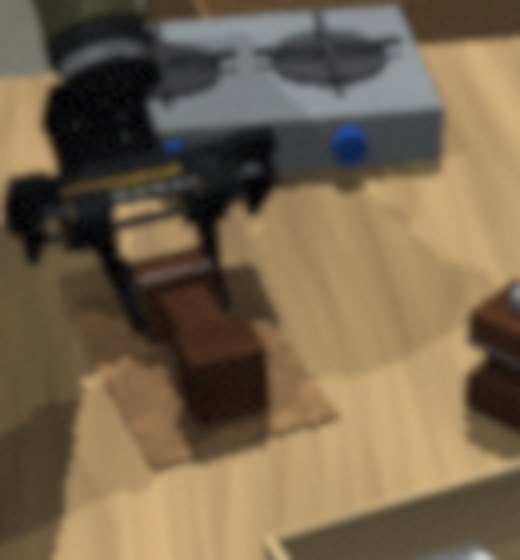

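Run:
```python
from h import *
d=np.load("pics/s3.npz");K,T=d["K"],d["T"]
s=ctrl.get_state(); g=s["position"]+R.from_rotvec(s["tool_rot"]).apply([0,0,.003]); a=np.radians(104.2)
print("exp foot",g[:2]-.1225*np.array([np.cos(a),np.sin(a)]))
for z in (.004,.008,.012):
  P=cast(np.array([(197,425),(265,408)])/4+[200,80],K,T,z); print(z,P.mean(0),np.linalg.norm(P[1]-P[0]),np.degrees(np.arctan2(*(P[1]-P[0])[[1,0]])))
```

```text
exp foot [0.44203261 0.20601896]
0.004 [0.43805393 0.21224366 0.004     ] 0.047328714176400624 12.743012669771199
0.008 [0.4376613  0.20716852 0.008     ] 0.04703484165015181 12.743012669771145
0.012 [0.43726867 0.20209338 0.012     ] 0.04674096912390291 12.743012669771252
```

Foot and head both lie at about mat height, to within a few mm. I ease the grip first so any residual tilt settles softly, then open and back out.

Call:
move_arm(
  deltas=[
    {"linear": [-0.02, 0, -0.02], "turn": [0, 0, 0], "claw": 1},
    {"linear": [0, 0, 0], "turn": [0, 0, 0], "claw": 1},
    {"linear": [0, 0, 0], "turn": [0, 0, 0], "claw": 1},
    {"linear": [0, 0, 0], "turn": [0, 0, 0], "claw": 1},
  ],
  grip_force=3,
)

```text
time: 12.92
position: [0.4114, 0.3269, 0.0328]
tool_rot: [1.487, 1.904, -0.65]
ft_force: [0.8, 1.2, 4.1]
grip_width: 0.601
```

Call:
move_arm(
  deltas=[
    {"linear": [0, 0, 0], "turn": [0, 0, 0], "claw": 0.35},
    {"linear": [0, 0, 0], "turn": [0, 0, 0], "claw": 0.2},
    {"linear": [0, 0, 0], "turn": [0, 0, 0], "claw": 0},
    {"linear": [0, 0, 0], "turn": [0, 0, 0], "claw": 0},
    {"linear": [0, 0, 0], "turn": [0, 0, 0], "claw": 0},
    {"linear": [0, 0, -0.5], "turn": [0, 0, 0], "claw": 0},
    {"linear": [0, 0, -1], "turn": [0, 0, 0], "claw": 0},
    {"linear": [0, 0, -1], "turn": [0, 0, 0], "claw": 0},
    {"linear": [0, 0, -1], "turn": [0, 0, 0], "claw": 0},
    {"linear": [0, 0, -1], "turn": [0, 0, 0], "claw": 0},
    {"linear": [0, 0, -1], "turn": [0, 1, 0], "claw": 0},
    {"linear": [0, 0, -1], "turn": [0, 1, 0], "claw": 0},
    {"linear": [0, 0, 0], "turn": [0, 1, 0], "claw": 0},
    {"linear": [0, 0, 0], "turn": [0, 1, 0], "claw": 0},
    {"linear": [0, 0, 0], "turn": [0, 1, 0], "claw": 0},
    {"linear": [0, 0, 0], "turn": [0, 1, 0], "claw": 0},
    {"linear": [0, 0, 0], "turn": [0, 1, 0], "claw": 0},
    {"linear": [0, 0, 0], "turn": [0, 1, 0], "claw": 0},
    {"linear": [0, 0, 0], "turn": [0, 1, 0], "claw": 0},
  ],
)

```text
time: 14.5
position: [0.3765, 0.4651, 0.1678]
tool_rot: [1.838, 2.355, -0.178]
ft_force: [1.5, -0.3, -0.4]
grip_width: 0.998
```

Run:
```python
from h import *
delta([.4355,.2315,.2],tool(104.3,0))
```

```text
t 14.5 pos [0.3765 0.4651 0.1678] yaws [104.1, 14.0, -76.5] tilt 10.9 w 0.998 F [ 1.5 -0.3 -0.4] q [-0.33  0.51 -0.92  1.56  0.51  1.45 -1.08]
lin [-8.09  0.01  0.47] turn [-0.03  2.73 -0.06] then lin [-8.03 -0.02 -1.07]
```

Call:
move_arm(
  deltas=[
    {"linear": [0, 0, -0.5], "turn": [0, 1, 0], "claw": 0},
    {"linear": [0, 0, -0.5], "turn": [0, 1, 0], "claw": 0},
    {"linear": [0, 0, 0], "turn": [0, 0.73, 0], "claw": 0},
    {"linear": [-0.9, 0, 0], "turn": [0, 0, 0], "claw": 0},
    {"linear": [-0.9, 0, 0], "turn": [0, 0, 0], "claw": 0},
    {"linear": [-0.9, 0, 0], "turn": [0, 0, 0], "claw": 0},
    {"linear": [-0.9, 0, 0], "turn": [0, 0, 0], "claw": 0},
    {"linear": [-0.9, 0, 0], "turn": [0, 0, 0], "claw": 0},
    {"linear": [-0.9, 0, 0], "turn": [0, 0, 0], "claw": 0},
    {"linear": [-0.9, 0, 0], "turn": [0, 0, 0], "claw": 0},
    {"linear": [-0.9, 0, 0], "turn": [0, 0, 0], "claw": 0},
    {"linear": [-0.9, 0, 0], "turn": [0, 0, 0], "claw": 0},
    {"linear": [0, 0, 0], "turn": [0, 0, 0], "claw": 0},
    {"linear": [0, 0, 0], "turn": [0, 0, 0], "claw": 0},
  ],
)

```text
time: 15.67
position: [0.4352, 0.2319, 0.1978]
tool_rot: [1.936, 2.471, -0.007]
ft_force: [-0.4, 0.2, -0.3]
grip_width: 1.0
```

Run:
```python
from h import *
r=shot("wrist","w4.png"); delta([.4234,.28,.2],tool(104.3,0))
im=r["image"].astype(int); h=cv2.cvtColor(r["image"],cv2.COLOR_RGB2HSV)
m=((h[:,:,2]<110)&(h[:,:,1]>110)&(h[:,:,0]<14)).astype(np.uint8)*255
m[250:]=0
n,l,st,c=cv2.connectedComponentsWithStats(cv2.morphologyEx(m,cv2.MORPH_OPEN,np.ones((3,3))))
for i in range(1,n):
    if st[i,4]>150:
        k=(l==i).astype(np.uint8); b=cv2.boxPoints(cv2.minAreaRect(np.argwhere(k)[:,::-1].astype(np.float32))); print(st[i],b.round().tolist(),np.round(cast(b,r["K"],r["T"],.056)[:,:2],4).tolist())
```

```text
t 15.72 pos [0.4346 0.2335 0.1978] yaws [104.0, 14.0, -102.7] tilt 0.3 w 0.996 F [ 0.4  0.4 -1. ] q [ 0.41  0.09 -0.99  1.86  0.08  1.24 -0.36]
lin [ 1.59  0.01 -0.08] turn [-0.03  0.06 -0.08] then lin [ 1.59  0.02 -0.07]
[ 248   48   71   39 2734] [[248.0, 48.0], [318.0, 48.0], [318.0, 86.0], [248.0, 86.0]] [[0.3839, 0.334], [0.4318, 0.3458], [0.4387, 0.3213], [0.3893, 0.3091]]
[ 251   93   66  137 6769] [[251.0, 229.0], [251.0, 93.0], [316.0, 93.0], [316.0, 229.0]] [[0.4152, 0.2008], [0.3924, 0.3049], [0.4386, 0.3163], [0.4669, 0.2136]]
[451 234  49  16 535] [[451.0, 249.0], [451.0, 234.0], [499.0, 234.0], [499.0, 249.0]] [[0.5809, 0.2235], [0.5759, 0.2361], [0.6142, 0.2456], [0.6197, 0.2331]]
```

View pics/w4.png

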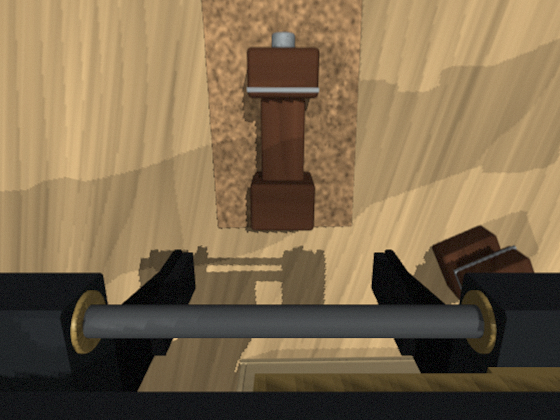

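The mill lies flat on the mat, aligned with the tool: head at (248–318, 48–97), foot at (252–313, 175–229), axis on column 283. I re-grasp it by the waist from above.

Call:
move_arm(
  deltas=[
    {"linear": [0.8, 0, 0], "turn": [0, 0, 0], "claw": 0},
    {"linear": [0.77, 0, 0], "turn": [0, 0, 0], "claw": 0},
    {"linear": [0, 0, 0.9], "turn": [0, 0, 0], "claw": 0},
    {"linear": [0, 0, 1], "turn": [0, 0, 0], "claw": 0},
    {"linear": [0, 0, 1], "turn": [0, 0, 0], "claw": 0},
    {"linear": [0, 0, 1], "turn": [0, 0, 0], "claw": 0},
    {"linear": [0, 0, 0.8], "turn": [0, 0, 0], "claw": 0},
    {"linear": [0, 0, 0.5], "turn": [0, 0, 0], "claw": 0},
    {"linear": [0, 0, 0.25], "turn": [0, 0, 0], "claw": 0},
    {"linear": [0, 0, 0], "turn": [0, 0, 0], "claw": 0},
    {"linear": [0, 0, 0], "turn": [0, 0, 0], "claw": 0.4},
    {"linear": [0, 0, 0], "turn": [0, 0, 0], "claw": 0.55},
    {"linear": [0, 0, 0], "turn": [0, 0, 0], "claw": 0.8},
    {"linear": [0, 0, 0], "turn": [0, 0, 0], "claw": 0.9},
    {"linear": [0, 0, 0], "turn": [0, 0, 0], "claw": 0.9},
    {"linear": [0, 0, 0], "turn": [0, 0, 0], "claw": 0.9},
  ],
  grip_force=15,
)

```text
time: 17.05
position: [0.4234, 0.2778, 0.0338]
tool_rot: [1.934, 2.473, -0.006]
ft_force: [0.4, -0.7, 0.2]
grip_width: 0.627
```

Call:
move_arm(
  deltas=[
    {"linear": [0, 0, 0], "turn": [0, 0, 0], "claw": 1},
    {"linear": [0, 0, 0], "turn": [0, 0, 0], "claw": 1},
  ],
  grip_force=40,
)

```text
time: 17.22
position: [0.4231, 0.2778, 0.0335]
tool_rot: [1.934, 2.474, -0.007]
ft_force: [0.8, 0.5, 0.3]
grip_width: 0.481
```

Run:
```python
from h import *
delta([.423,.2795,.033],tool(104.3,0))
b=np.radians(15.1); c=np.array([.555,-.031]); y=np.array([-np.sin(b),np.cos(b)])
g=c+y*(-.076+.0455)   # lane centre
print(g); delta([*g,.25],tool(15.1,0)); delta([*g,.25],tool(195.1,0))
```

```text
t 17.22 pos [0.4231 0.2778 0.0335] yaws [104.0, 14.0, -108.6] tilt 0.3 w 0.481 F [0.8 0.5 0.3] q [ 0.18  0.38 -0.93  1.99  0.38  0.95 -0.69]
lin [0.06 0.01 0.01] turn [-0.04  0.06 -0.08] then lin [0.06 0.01 0.02]
[ 0.56294539 -0.06044692]
t 17.22 pos [0.4231 0.2778 0.0335] yaws [104.0, 14.0, -108.6] tilt 0.3 w 0.481 F [0.8 0.5 0.3] q [ 0.18  0.38 -0.93  1.99  0.38  0.95 -0.69]
lin [-12.09   1.78  -7.17] turn [2.000e-02 8.000e-02 2.222e+01] then lin [ 1.56 12.1  -7.22]
t 17.22 pos [0.4231 0.2778 0.0335] yaws [104.0, 14.0, -108.6] tilt 0.3 w 0.481 F [0.8 0.5 0.3] q [ 0.18  0.38 -0.93  1.99  0.38  0.95 -0.69]
lin [-12.09   1.78  -7.17] turn [-8.000e-02  2.000e-02 -2.278e+01] then lin [ -1.56 -12.1   -7.22]
```

Call:
move_arm(
  deltas=[
    {"linear": [0, 0, 0], "turn": [0, 0, 0], "claw": 1},
    {"linear": [0, 0, 0], "turn": [0, 0, 0], "claw": 1},
    {"linear": [0, 0, 0], "turn": [0, 0, 0], "claw": 1},
    {"linear": [0, 0, -0.2], "turn": [0, 0, 0], "claw": 1},
    {"linear": [0, 0, -0.5], "turn": [0, 0, 0], "claw": 1},
    {"linear": [0, 0, -0.8], "turn": [0, 0, 0], "claw": 1},
    {"linear": [0, 0, -1], "turn": [0, 0, 0], "claw": 1},
    {"linear": [0, 0, -1], "turn": [0, 0, 0], "claw": 1},
    {"linear": [0, 0, -1], "turn": [0, 0, 0], "claw": 1},
    {"linear": [0, 0, -0.8], "turn": [0, 0, 0], "claw": 1},
    {"linear": [0, 0, -0.2], "turn": [0, 0, 0], "claw": 1},
  ],
)

```text
time: 18.13
position: [0.4247, 0.2802, 0.2023]
tool_rot: [1.931, 2.472, 0.001]
ft_force: [0.0, 0.4, -2.6]
grip_width: 0.386
```

Call:
move_arm(
  deltas=[
    {"linear": [-0.54, 0.14, 0], "turn": [0, 0, 1], "claw": 1},
    {"linear": [-0.54, 0.14, 0], "turn": [0, 0, 1], "claw": 1},
    {"linear": [-0.54, 0.14, 0], "turn": [0, 0, 1], "claw": 1},
    {"linear": [-0.54, 0.14, 0], "turn": [0, 0, 1], "claw": 1},
    {"linear": [-0.48, 0.28, 0], "turn": [0, 0, 1], "claw": 1},
    {"linear": [-0.48, 0.28, 0], "turn": [0, 0, 1], "claw": 1},
    {"linear": [-0.48, 0.28, 0], "turn": [0, 0, 1], "claw": 1},
    {"linear": [-0.48, 0.28, 0], "turn": [0, 0, 1], "claw": 1},
    {"linear": [-0.38, 0.4, 0], "turn": [0, 0, 1], "claw": 1},
    {"linear": [-0.38, 0.4, 0], "turn": [0, 0, 1], "claw": 1},
    {"linear": [-0.38, 0.4, 0], "turn": [0, 0, 1], "claw": 1},
    {"linear": [-0.38, 0.4, 0], "turn": [0, 0, 1], "claw": 1},
    {"linear": [-0.26, 0.49, 0], "turn": [0, 0, 1], "claw": 1},
    {"linear": [-0.26, 0.49, 0], "turn": [0, 0, 1], "claw": 1},
    {"linear": [-0.26, 0.49, 0], "turn": [0, 0, 1], "claw": 1},
    {"linear": [-0.26, 0.49, 0], "turn": [0, 0, 1], "claw": 1},
    {"linear": [-0.11, 0.54, 0], "turn": [0, 0, 1], "claw": 1},
    {"linear": [-0.11, 0.54, 0], "turn": [0, 0, 1], "claw": 1},
    {"linear": [-0.11, 0.54, 0], "turn": [0, 0, 1], "claw": 1},
    {"linear": [-0.11, 0.54, 0], "turn": [0, 0, 1], "claw": 1},
  ],
)

```text
time: 19.8
position: [0.5488, -0.0286, 0.198]
tool_rot: [3.071, 0.647, -0.007]
ft_force: [0.4, 0.3, -0.7]
grip_width: 0.388
```

Call:
move_arm(
  deltas=[
    {"linear": [0, 0.55, 0], "turn": [0, 0, 1], "claw": 1},
    {"linear": [0, 0.55, 0], "turn": [0, 0, 1], "claw": 1},
    {"linear": [0, 0, 0], "turn": [0, 0, 0.2], "claw": 1},
    {"linear": [0, 0, 0], "turn": [0, 0, 0], "claw": 1},
  ],
)

```text
time: 20.13
position: [0.5609, -0.0593, 0.1982]
tool_rot: [3.111, 0.412, -0.007]
ft_force: [0.2, 0.7, -1.7]
grip_width: 0.384
```

Run:
```python
from h import *
g=[.5629,-.0604]; delta([*g,.035],tool(15.1,0))
r=shot("top","t2.png"); r=shot("side","s4.png"); shot("wrist","w5.png")
```

```text
t 20.13 pos [ 0.5609 -0.0593  0.1982] yaws [15.1, -74.9, -139.6] tilt 0.3 w 0.384 F [ 0.2  0.7 -1.7] q [ 0.62  0.22 -0.64  1.71  0.14  1.26 -1.36]
lin [0.08 0.04 5.44] turn [ 0.03  0.07 -0.  ] then lin [0.05 0.05 5.44]
```

Call:
move_arm(
  deltas=[
    {"linear": [0.07, 0.04, 0.7], "turn": [0, 0, 0], "claw": 1},
    {"linear": [0, 0, 0.9], "turn": [0, 0, 0], "claw": 1},
    {"linear": [0, 0, 0.9], "turn": [0, 0, 0], "claw": 1},
    {"linear": [0, 0, 0.8], "turn": [0, 0, 0], "claw": 1},
    {"linear": [0, 0, 0.6], "turn": [0, 0, 0], "claw": 1},
    {"linear": [0, 0, 0.5], "turn": [0, 0, 0], "claw": 1},
    {"linear": [0, 0, 0.4], "turn": [0, 0, 0], "claw": 1},
    {"linear": [0, 0, 0.3], "turn": [0, 0, 0], "claw": 1},
    {"linear": [0, 0, 0.1], "turn": [0, 0, 0], "claw": 1},
    {"linear": [0, 0, 0], "turn": [0, 0, 0], "claw": 1},
  ],
)

```text
time: 21.12
position: [0.5634, -0.0596, 0.0433]
tool_rot: [3.11, 0.415, -0.005]
ft_force: [-0.0, -0.6, -1.9]
grip_width: 0.39
```

Call:
move_arm(
  deltas=[
    {"linear": [0, 0, 0.08], "turn": [0, 0, 0], "claw": 1},
    {"linear": [0, 0, 0.06], "turn": [0, 0, 0], "claw": 1},
    {"linear": [0, 0, 0], "turn": [0, 0, 0], "claw": 1},
  ],
)

```text
time: 21.37
position: [0.564, -0.0601, 0.0399]
tool_rot: [3.109, 0.414, -0.002]
ft_force: [-0.1, 0.5, -2.0]
grip_width: 0.386
```

Call:
move_arm(
  deltas=[
    {"linear": [0, 0, 0.06], "turn": [0, 0, 0], "claw": 1},
    {"linear": [0, 0, 0.05], "turn": [0, 0, 0], "claw": 1},
    {"linear": [0, 0, 0], "turn": [0, 0, 0], "claw": 1},
  ],
)

```text
time: 21.62
position: [0.5636, -0.0601, 0.036]
tool_rot: [3.11, 0.414, -0.004]
ft_force: [-1.1, -0.0, -2.0]
grip_width: 0.389
```

Call:
move_arm(
  deltas=[
    {"linear": [0, 0, 0.05], "turn": [0, 0, 0], "claw": 1},
    {"linear": [0, 0, 0], "turn": [0, 0, 0], "claw": 1},
  ],
)

```text
time: 21.78
position: [0.5638, -0.0601, 0.0355]
tool_rot: [3.109, 0.414, -0.004]
ft_force: [-2.5, -1.6, 4.4]
grip_width: 0.39
```

Call:
move_arm(
  deltas=[
    {"linear": [0, 0, 0], "turn": [0, 0, 0], "claw": 0.62},
    {"linear": [0, 0, 0], "turn": [0, 0, 0], "claw": 0.5},
    {"linear": [0, 0, 0], "turn": [0, 0, 0], "claw": 0.48},
    {"linear": [0, 0, 0], "turn": [0, 0, 0], "claw": 0.48},
    {"linear": [0, 0, 0], "turn": [0, 0, 0], "claw": 0.48},
  ],
  grip_force=10,
)

```text
time: 22.2
position: [0.5638, -0.0599, 0.0346]
tool_rot: [3.11, 0.414, -0.003]
ft_force: [-0.7, -0.1, 0.1]
grip_width: 0.504
```

Call:
move_arm(
  deltas=[
    {"linear": [0, 0, -0.4], "turn": [0, 0, 0], "claw": 0.48},
    {"linear": [0, 0, -1], "turn": [0, 0, 0], "claw": 0.48},
    {"linear": [0, 0, -1], "turn": [0, 0, 0], "claw": 0.48},
    {"linear": [0, 0, -1], "turn": [0, 0, 0], "claw": 0},
    {"linear": [0, 0, -1], "turn": [0, 0, 0], "claw": 0},
    {"linear": [0, 0, -1], "turn": [0, 0, 0], "claw": 0},
    {"linear": [0, 0, -1], "turn": [0, 0, 0], "claw": 0},
    {"linear": [-0.8, 0, -0.6], "turn": [0, 0, 0], "claw": 0},
    {"linear": [-0.8, 0, 0], "turn": [0, 0, 0], "claw": 0},
    {"linear": [-0.8, 0, 0], "turn": [0, 0, 0], "claw": 0},
    {"linear": [0, 0, 0], "turn": [0, 0, 0], "claw": 0},
    {"linear": [0, 0, 0], "turn": [0, 0, 0], "claw": 0},
  ],
)

```text
time: 23.2
position: [0.4942, -0.0783, 0.246]
tool_rot: [3.108, 0.412, -0.002]
ft_force: [-0.1, -0.7, 0.3]
grip_width: 0.989
```

Run:
```python
from h import *
r=shot("wrist","w6.png"); delta([.5629,-.0604,.2],tool(15.1,0))
h=cv2.cvtColor(r["image"],cv2.COLOR_RGB2HSV)
m=((h[:,:,2]<120)&(h[:,:,1]>110)&(h[:,:,0]<14)).astype(np.uint8)*255
n,l,st,c=cv2.connectedComponentsWithStats(cv2.morphologyEx(m,cv2.MORPH_OPEN,np.ones((3,3))))
b=np.radians(15.1);Rb=np.array([[np.cos(b),np.sin(b)],[-np.sin(b),np.cos(b)]])
for i in range(1,n):
    if st[i,4]>300:
        x,y,w,hh=st[i,:4]; P=cast([(x,y),(x+w,y),(x+w,y+hh),(x,y+hh)],r["K"],r["T"],.058)[:,:2]
        print(st[i],np.round((P-[.555,-.031])@Rb.T,3).tolist())
# rim edges: column profile of brightness
cv2.imwrite("pics/w6b.png",r["image"][:,:,::-1])
```

```text
t 23.25 pos [ 0.4949 -0.0778  0.2458] yaws [15.2, -74.8, -90.3] tilt 0.3 w 0.991 F [ 1.1 -0.5 -0.3] q [ 0.72  0.03 -0.63  1.79  0.02  1.33 -1.22]
lin [2.34 0.02 1.52] turn [0.08 0.02 0.01] then lin [2.34 0.03 1.53]
[ 252   23   62   34 2057] [[0.064, -0.006], [0.064, -0.057], [0.039, -0.057], [0.039, -0.006]]
[ 254   63   58  125 5261] [[0.034, -0.007], [0.034, -0.056], [-0.073, -0.058], [-0.073, -0.005]]
```

The mill lies in its lane, box-frame x −73…+76 mm with the knob and y −57…−6 mm, lying at the expected height. Next I check the rim position with brightness profiles across the walls.

Run:
```python
from h import *
d=np.load("pics/w6.npz");K,T=d["K"],d["T"]; g=cv2.cvtColor(cv2.imread("pics/w6.png"),cv2.COLOR_BGR2GRAY).astype(float)
b=np.radians(15.1);c0=np.array([.555,-.031]);ex=np.array([np.cos(b),np.sin(b)]);ey=np.array([-np.sin(b),np.cos(b)])
def prof(u,v,axis,lab):
    # sample along axis through (u,v) +-16mm in 1mm, averaged along the other by +-25mm
    out=[]
    for t in np.arange(-.016,.0165,.002):
        vals=[]
        for s in np.linspace(-.02,.02,21):
            p=c0+ (ex*(u+(t if axis==0 else s)))+(ey*(v+(t if axis==1 else s)))
            q=K@(T[:3,:3].T@(np.array([*p,.07])-T[:3,3])); q=q[:2]/q[2]
            vals.append(cv2.getRectSubPix(g.astype(np.float32),(1,1),tuple(map(float,q)))[0,0])
        out.append(int(np.mean(vals)))
    print(lab,out, np.round(q))
print([int(1000*t) for t in np.arange(-.016,.0165,.002)])
prof(.05,.079,1,"+y far"); prof(0,.079,1,"+y mid"); prof(.05,-.079,1,"-y far"); prof(0,-.079,1,"-y mid"); prof(.097,.03,0,"+x left"); prof(.097,-.03,0,"+x right")
```

```text
[-16, -14, -12, -10, -8, -6, -4, -2, 0, 2, 4, 5, 8, 10, 12, 13, 16]
+y far [64, 63, 59, 57, 54, 52, 52, 57, 113, 159, 160, 156, 158, 159, 159, 161, 158] [119.  12.]
+y mid [68, 67, 63, 63, 59, 58, 57, 56, 126, 179, 178, 155, 156, 155, 155, 155, 155] [127.  80.]
-y far [157, 94, 88, 89, 88, 89, 89, 89, 116, 158, 164, 94, 83, 92, 95, 112, 114] [324.  12.]
-y mid [159, 96, 89, 89, 89, 90, 89, 89, 115, 181, 184, 94, 85, 92, 106, 145, 147] [322.  81.]
+x left [77, 78, 78, 78, 78, 78, 78, 78, 77, 77, 77, 77, 77, 77, 77, 77, 77] [172. -53.]
+x right [77, 77, 77, 77, 77, 77, 77, 77, 77, 77, 77, 77, 77, 77, 77, 77, 77] [254. -53.]
```

View pics/w6.png

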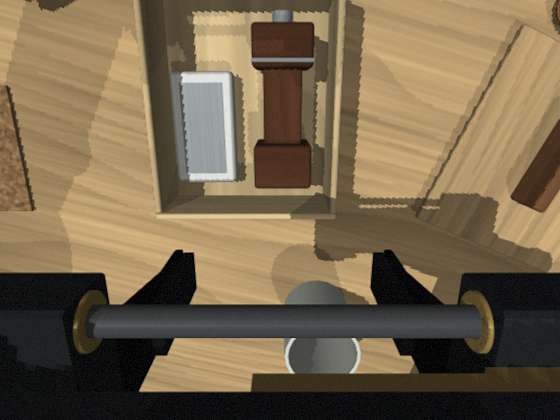

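Wrist view: the mill lies at (252–314, 12–188) beside the tin at (178–237, 72–182), and the near rim is at row ~214. Both side rims sit about 2.5 mm further in +y than assumed. Now I profile the near wall.

Run:
```python
from h import *
b=np.radians(15.1);c0=np.array([.555,-.031]);ex=np.array([np.cos(b),np.sin(b)]);ey=np.array([-np.sin(b),np.cos(b)])
def prof(g,K,T,u,v,axis,lab,z=.07,c=c0,w=.02):
    out=[]
    for t in np.arange(-.012,.0125,.002):
        vals=[]
        for s in np.linspace(-w,w,21):
            p=c+ (ex*(u+(t if axis==0 else s)))+(ey*(v+(t if axis==1 else s)))
            q=K@(T[:3,:3].T@(np.array([*p,z])-T[:3,3])); q=q[:2]/q[2]
            vals.append(cv2.getRectSubPix(g.astype(np.float32),(1,1),tuple(map(float,q)))[0,0])
        out.append(int(np.mean(vals)))
    print(lab,out,np.round(q))
for f in ("w6","w1"):
    d=np.load(f"pics/{f}.npz");K,T=d["K"],d["T"]; g=cv2.cvtColor(cv2.imread(f"pics/{f}.png"),cv2.COLOR_BGR2GRAY)
    print(f)
    for v in (.04,-.04): prof(g,K,T,-.097,v,0,f"-x {v}")
    if f=="w1":
        for v in (.04,-.04): prof(g,K,T,.097,v,0,f"+x {v}")
        for u in (.05,-.05):
            prof(g,K,T,u,.079,1,f"+y {u}"); prof(g,K,T,u,-.079,1,f"-y {u}")
delta([.5775,-.328,.2],tool(-7.5,0))
```

```text
w6
-x 0.04 [161, 165, 168, 167, 167, 166, 201, 192, 109, 90, 86, 90, 88] [181. 204.]
-x -0.04 [169, 164, 162, 160, 157, 141, 152, 142, 90, 80, 78, 81, 80] [270. 204.]
w1
-x 0.04 [149, 147, 147, 147, 147, 165, 190, 159, 87, 84, 82, 81, 83] [ 91. 245.]
-x -0.04 [42, 44, 45, 45, 45, 50, 61, 55, 34, 38, 38, 40, 51] [165. 251.]
+x 0.04 [70, 70, 70, 69, 71, 144, 165, 138, 137, 136, 135, 133, 133] [76. 52.]
+x -0.04 [97, 98, 98, 98, 97, 176, 188, 143, 127, 124, 122, 122, 121] [163.  60.]
+y 0.05 [49, 48, 47, 51, 54, 87, 135, 151, 139, 136, 136, 136, 136] [47. 93.]
-y 0.05 [85, 74, 63, 58, 53, 84, 157, 178, 157, 175, 182, 184, 183] [212. 108.]
+y -0.05 [57, 57, 55, 54, 53, 83, 138, 158, 148, 139, 129, 125, 126] [ 57. 194.]
-y -0.05 [82, 73, 64, 60, 57, 68, 136, 162, 145, 144, 146, 146, 146] [210. 206.]
t 23.25 pos [ 0.4949 -0.0778  0.2458] yaws [15.2, -74.8, -90.3] tilt 0.3 w 0.991 F [ 1.1 -0.5 -0.3] q [ 0.72  0.03 -0.63  1.79  0.02  1.33 -1.22]
lin [0.48 8.76 1.57] turn [0.08 0.01 5.66] then lin [3.82 7.91 1.53]
```

Call:
move_arm(
  deltas=[
    {"linear": [0, 0, 0], "turn": [0, 0, 0.94], "claw": 0.3},
    {"linear": [0, 0, 0], "turn": [0, 0, 0.94], "claw": 0.3},
    {"linear": [0, 0, 0], "turn": [0, 0, 0.94], "claw": 0.3},
    {"linear": [0, 0, 0], "turn": [0, 0, 0.94], "claw": 0.3},
    {"linear": [0, 0, 0], "turn": [0, 0, 0.94], "claw": 0.3},
    {"linear": [0, 0, 0], "turn": [0, 0, 0.94], "claw": 0.3},
    {"linear": [0.24, 0.88, 0.17], "turn": [0, 0, 0], "claw": 0.3},
    {"linear": [0.24, 0.88, 0.17], "turn": [0, 0, 0], "claw": 0.3},
    {"linear": [0.24, 0.88, 0.17], "turn": [0, 0, 0], "claw": 0.3},
    {"linear": [0.24, 0.88, 0.17], "turn": [0, 0, 0], "claw": 0.3},
    {"linear": [0.24, 0.88, 0.17], "turn": [0, 0, 0], "claw": 0.3},
    {"linear": [0.24, 0.88, 0.17], "turn": [0, 0, 0], "claw": 0.3},
    {"linear": [0.24, 0.88, 0.17], "turn": [0, 0, 0], "claw": 0.3},
    {"linear": [0.24, 0.88, 0.17], "turn": [0, 0, 0], "claw": 0.3},
    {"linear": [0.24, 0.88, 0.17], "turn": [0, 0, 0], "claw": 0.3},
    {"linear": [0, 0, 0], "turn": [0, 0, 0], "claw": 0.3},
    {"linear": [0, 0, 0], "turn": [0, 0, 0], "claw": 0.3},
  ],
)

```text
time: 24.67
position: [0.5285, -0.3233, 0.1986]
tool_rot: [3.132, -0.206, -0.004]
ft_force: [0.7, -0.4, 0.5]
grip_width: 0.701
```

Run:
```python
from h import *
r=shot("wrist","w7.png"); delta([.5775,-.328,.035],tool(-7.5,0))
h=cv2.cvtColor(r["image"],cv2.COLOR_RGB2HSV)
for vmax,lab in ((75,"dark"),(150,"all")):
    m=((h[:,:,2]<vmax)&(h[:,:,1]>110)&(h[:,:,0]<14)).astype(np.uint8)*255; m[250:]=0
    n,l,st,c=cv2.connectedComponentsWithStats(cv2.morphologyEx(m,cv2.MORPH_OPEN,np.ones((3,3))))
    for i in range(1,n):
        if st[i,4]>200:
            bx=cv2.boxPoints(cv2.minAreaRect(np.argwhere(l==i)[:,::-1].astype(np.float32))); print(lab,st[i],bx.round(1).tolist(),rect(cast(bx,r["K"],r["T"],.054)))
g=r["image"]
for row in (80,120,160): print(row,[tuple(g[row,x].tolist()) for x in range(264,304,2)])
# panel edge profiles
K,T=r["K"],r["T"]; gr=cv2.cvtColor(g,cv2.COLOR_RGB2GRAY).astype(np.float32)
```

```text
t 24.72 pos [ 0.529  -0.3214  0.1992] yaws [-7.4, -97.4, -129.8] tilt 0.2 w 0.698 F [1.1 0.8 0.6] q [ 0.87  0.31 -0.46  1.58  0.15  1.28 -1.3 ]
lin [ 1.64 -0.    5.47] turn [0.04 0.02 0.03] then lin [1.63 0.01 5.47]
all [  0 228  17  22 247] [[-0.0, 228.0], [16.0, 228.0], [16.0, 249.0], [0.0, 249.0]] (array([ 0.5244, -0.093 ]), np.float64(0.0133), np.float64(-97.5), np.float64(0.0193), np.float64(159.8))
80 [(160, 135, 98), (162, 137, 95), (162, 136, 96), (132, 108, 76), (105, 71, 47), (106, 72, 44), (107, 74, 47), (106, 72, 47), (104, 71, 47), (96, 65, 42), (94, 64, 38), (79, 55, 32), (74, 58, 39), (109, 94, 67), (108, 92, 64), (104, 88, 60), (105, 89, 64), (98, 82, 58), (151, 129, 92), (151, 128, 91)]
120 [(153, 129, 91), (153, 130, 92), (155, 131, 91), (130, 106, 74), (102, 67, 43), (111, 74, 47), (112, 77, 51), (109, 78, 53), (107, 72, 51), (103, 72, 47), (95, 65, 39), (79, 52, 33), (76, 60, 43), (111, 94, 67), (109, 90, 63), (107, 92, 63), (110, 92, 64), (112, 95, 68), (110, 94, 67), (106, 88, 63)]
160 [(160, 136, 97), (165, 139, 98), (168, 142, 101), (143, 117, 83), (112, 79, 50), (126, 88, 56), (124, 87, 55), (123, 86, 55), (121, 84, 57), (117, 82, 53), (108, 74, 46), (76, 52, 31), (78, 60, 38), (108, 91, 64), (106, 89, 63), (104, 88, 62), (111, 91, 64), (112, 96, 68), (109, 91, 63), (112, 96, 66)]
```

Run:
```python
from h import *
im=cv2.imread("pics/w7.png")[:,:,::-1]; d=np.load("pics/w7.npz");K,T=d["K"],d["T"]
b=im[:,274:284].mean(1); ratio=b[:,2]/b[:,0]; 
rows=np.where(ratio[:260]<.52)[0]; print(rows.min(),rows.max(),np.split(rows,np.where(np.diff(rows)>1)[0]+1)[0][[0,-1]])
print([(y,b[y].astype(int).tolist()) for y in range(56,260,12)])
P=cast([(279.5,rows.min()),(279.5,rows.max())],K,T,.054); print(P, P.mean(0),np.linalg.norm(P[1]-P[0]))
# panel side edges at rows: horizontal gradient
g=cv2.cvtColor(im,cv2.COLOR_RGB2GRAY).astype(float)
gx=np.abs(np.diff(cv2.GaussianBlur(g,(3,3),0)[90:170].mean(0))); print([(int(i),round(gx[i],1)) for i in np.argsort(-gx)[:14]])
gy=np.abs(np.diff(cv2.GaussianBlur(g,(3,3),0)[:250,200:265].mean(1))); print([(int(i),round(gy[i],1)) for i in np.argsort(-gy)[:8]])
```

```text
77 193 [ 77 193]
[(56, [176, 149, 105]), (68, [175, 147, 104]), (80, [103, 70, 46]), (92, [106, 74, 47]), (104, [107, 73, 46]), (116, [106, 73, 47]), (128, [118, 81, 52]), (140, [123, 85, 55]), (152, [121, 84, 53]), (164, [120, 83, 53]), (176, [120, 83, 53]), (188, [118, 81, 52]), (200, [191, 161, 115]), (212, [194, 163, 116]), (224, [194, 163, 116]), (236, [196, 165, 117]), (248, [173, 146, 103])]
[[ 0.62077421 -0.33395445  0.054     ]
 [ 0.53383076 -0.32229841  0.054     ]] [ 0.57730249 -0.32812643  0.054     ] 0.08772129484635566
[(270, np.float64(19.2)), (269, np.float64(17.7)), (307, np.float64(15.9)), (288, np.float64(14.2)), (306, np.float64(13.1)), (308, np.float64(11.7)), (380, np.float64(11.1)), (289, np.float64(10.6)), (375, np.float64(10.3)), (376, np.float64(10.1)), (381, np.float64(9.5)), (285, np.float64(8.3)), (268, np.float64(8.1)), (271, np.float64(8.0))]
[(1, np.float64(10.5)), (2, np.float64(6.1)), (0, np.float64(5.2)), (248, np.float64(4.6)), (110, np.float64(4.3)), (240, np.float64(3.6)), (111, np.float64(3.1)), (239, np.float64(2.7))]
```

Run:
```python
from h import *
r=cams.get_image("wrist"); C=r["tool_from_camera"]; print(np.round(C,4)); s=ctrl.get_state(); print(s["position"],s["tool_rot"])
P=cast([(279.5,76.5),(279.5,193.5)],r["K"],C,.1985-.054); print(P,P.mean(0)/.03)
# same for box rim from w6: near wall centre rows etc
```

```text
[[ 9.000e-04 -9.537e-01 -3.006e-01  8.280e-02]
 [ 1.000e+00  7.000e-04  6.000e-04  5.000e-04]
 [-4.000e-04 -3.006e-01  9.537e-01 -1.402e-01]
 [ 0.000e+00  0.000e+00  0.000e+00  1.000e+00]]
[ 0.5293103  -0.32048741  0.19972565] [ 3.13240765e+00 -1.99365742e-01 -1.89934008e-03]
[[ 0.09357307 -0.00192517  0.1445    ]
 [ 0.00510778 -0.00209861  0.1445    ]] [ 1.64468092 -0.067063    4.81666667]
```

Call:
move_arm(
  deltas=[
    {"linear": [0.82, -0.07, 0], "turn": [0, 0, 0], "claw": 0.3},
    {"linear": [0.82, 0, 0], "turn": [0, 0, 0], "claw": 0.3},
    {"linear": [0, 0, 0.7], "turn": [0, 0, 0], "claw": 0.3},
    {"linear": [0, 0, 1], "turn": [0, 0, 0], "claw": 0.3},
    {"linear": [0, 0, 1], "turn": [0, 0, 0], "claw": 0.3},
    {"linear": [0, 0, 1], "turn": [0, 0, 0], "claw": 0.3},
    {"linear": [0, 0, 0.8], "turn": [0, 0, 0], "claw": 0.4},
    {"linear": [0, 0, 0.5], "turn": [0, 0, 0], "claw": 0.6},
    {"linear": [0, 0, 0.2], "turn": [0, 0, 0], "claw": 0.65},
    {"linear": [0, 0, 0], "turn": [0, 0, 0], "claw": 0.7},
    {"linear": [0, 0, 0], "turn": [0, 0, 0], "claw": 0.8},
    {"linear": [0, 0, 0], "turn": [0, 0, 0], "claw": 1},
    {"linear": [0, 0, 0], "turn": [0, 0, 0], "claw": 1},
    {"linear": [0, 0, 0], "turn": [0, 0, 0], "claw": 1},
  ],
  grip_force=15,
)

```text
time: 25.93
position: [0.5778, -0.3275, 0.0455]
tool_rot: [3.129, -0.202, 0.001]
ft_force: [-0.4, 0.3, 0.2]
grip_width: 0.178
```

Call:
move_arm(
  deltas=[
    {"linear": [0, 0, 0], "turn": [0, 0, 0], "claw": 1},
    {"linear": [0, 0, 0], "turn": [0, 0, 0], "claw": 1},
    {"linear": [0, 0, 0], "turn": [0, 0, 0], "claw": 1},
  ],
  grip_force=45,
)

```text
time: 26.18
position: [0.5778, -0.3276, 0.0455]
tool_rot: [3.129, -0.203, 0.001]
ft_force: [-1.1, 0.5, 6.0]
grip_width: 0.157
```

Call:
move_arm(
  deltas=[
    {"linear": [0, 0, -0.2], "turn": [0, 0, 0], "claw": 1},
    {"linear": [0, 0, -0.6], "turn": [0, 0, 0], "claw": 1},
    {"linear": [0, 0, -1], "turn": [0, 0, 0], "claw": 1},
    {"linear": [0, 0, -1], "turn": [0, 0, 0], "claw": 1},
    {"linear": [0, 0, -1], "turn": [0, 0, 0], "claw": 1},
    {"linear": [0, 0, -1], "turn": [0, 0, 0], "claw": 1},
    {"linear": [0, 0, -0.5], "turn": [0, 0, 0], "claw": 1},
    {"linear": [0, 0, 0], "turn": [0, 0, -0.5], "claw": 1},
    {"linear": [0, 0, 0], "turn": [0, 0, -0.9], "claw": 1},
    {"linear": [0, 0, 0], "turn": [0, 0, -0.95], "claw": 1},
    {"linear": [0, 0, 0], "turn": [0, 0, -0.95], "claw": 1},
    {"linear": [0, 0, 0], "turn": [0, 0, -0.95], "claw": 1},
    {"linear": [0, 0, 0], "turn": [0, 0, -0.88], "claw": 1},
    {"linear": [0, 0, 0], "turn": [0, 0, -0.5], "claw": 1},
  ],
)

```text
time: 27.35
position: [0.5765, -0.3259, 0.2021]
tool_rot: [3.111, 0.418, -0.006]
ft_force: [-0.1, 0.0, -2.1]
grip_width: 0.16
```

Call:
move_arm(
  deltas=[
    {"linear": [0.09, -0.5, 0], "turn": [0, 0, 0], "claw": 1},
    {"linear": [0.17, -0.9, 0], "turn": [0, 0, 0], "claw": 1},
    {"linear": [0.17, -0.9, 0], "turn": [0, 0, 0], "claw": 1},
    {"linear": [0.17, -0.9, 0], "turn": [0, 0, 0], "claw": 1},
    {"linear": [0.17, -0.9, 0], "turn": [0, 0, 0], "claw": 1},
    {"linear": [0.17, -0.9, 0], "turn": [0, 0, 0], "claw": 1},
    {"linear": [0.17, -0.9, 0], "turn": [0, 0, 0], "claw": 1},
    {"linear": [0.17, -0.9, 0], "turn": [0, 0, 0], "claw": 1},
    {"linear": [0.17, -0.9, 0], "turn": [0, 0, 0], "claw": 1},
    {"linear": [0.17, -0.9, 0], "turn": [0, 0, 0], "claw": 1},
    {"linear": [0.17, -0.9, 0], "turn": [0, 0, 0], "claw": 1},
    {"linear": [0.05, -0.3, 0], "turn": [0, 0, 0], "claw": 1},
    {"linear": [0, 0, 0], "turn": [0, 0, 0], "claw": 1},
    {"linear": [0, 0, 0], "turn": [0, 0, 0], "claw": 1},
    {"linear": [0, 0, 0], "turn": [0, 0, 0], "claw": 1},
  ],
)

```text
time: 28.6
position: [0.5535, -0.0298, 0.2014]
tool_rot: [3.109, 0.409, -0.005]
ft_force: [1.0, 0.4, -1.6]
grip_width: 0.158
```

Run:
```python
from h import *
delta([.5545,-.0291,.135],tool(15.1,0)); 
P=[];Y=[]
for i in range(6):
    cams.get_image("top"); s=ctrl.get_state(); P.append(s["position"]); Y.append(yaw(R.from_rotvec(s["tool_rot"]).as_matrix())[0])
print(np.mean(P,0),np.std(P,0),np.mean(Y)); print(R.from_rotvec(s["tool_rot"]).as_matrix()[:,2]); shot("wrist","w8.png"); shot("top","t3.png"); shot("side","s5.png")
```

```text
t 28.6 pos [ 0.5535 -0.0298  0.2014] yaws [15.0, -75.0, -112.1] tilt 0.4 w 0.158 F [ 1.   0.4 -1.6] q [ 0.61  0.2  -0.69  1.73  0.14  1.26 -1.41]
lin [ 0.05 -0.03  2.21] turn [ 0.07  0.05 -0.03] then lin [ 0.04 -0.01  2.21]
[ 0.55373821 -0.02964213  0.20140985] [6.56503676e-05 4.22181878e-04 6.37097336e-05] 14.983333333333334
[-0.00199839 -0.00451706 -0.9999878 ]
```

Call:
move_arm(
  deltas=[
    {"linear": [0.03, -0.02, 0.5], "turn": [0, 0, 0], "claw": 1},
    {"linear": [0, 0, 0.8], "turn": [0, 0, 0], "claw": 1},
    {"linear": [0, 0, 0.7], "turn": [0, 0, 0], "claw": 1},
    {"linear": [0, 0, 0.4], "turn": [0, 0, 0], "claw": 1},
    {"linear": [0, 0, 0.2], "turn": [0, 0, 0], "claw": 1},
    {"linear": [0, 0, 0], "turn": [0, 0, 0], "claw": 1},
    {"linear": [0, 0, 0], "turn": [0, 0, 0], "claw": 1},
  ],
)

```text
time: 29.63
position: [0.5549, -0.0275, 0.1242]
tool_rot: [3.11, 0.413, -0.002]
ft_force: [1.0, -0.0, -1.5]
grip_width: 0.156
```

Run:
```python
from h import *
delta([.5545,-.0291,.1095],tool(15.1,0)); 
c0=np.array([.5545,-.0291]);b=np.radians(15.1);ex=np.array([np.cos(b),np.sin(b)]);ey=np.array([-np.sin(b),np.cos(b)])
s=ctrl.get_state(); zt=s["position"][2]-.0395+.008
# expected edges of lid top (z=zt) and box outer base visible; profiles from top and side cameras
for n in("top","side"):
    r=shot(n,f"{n}9.png");K,T=r["K"],r["T"];g=cv2.cvtColor(r["image"],cv2.COLOR_RGB2GRAY).astype(np.float32)
    for u,v,ax,l in [(-.103,.05,0,"-x"),(-.103,-.05,0,"-x"),(.103,.05,0,"+x"),(.103,-.05,0,"+x"),(.05,.085,1,"+y"),(-.05,.085,1,"+y"),(.05,-.085,1,"-y"),(-.05,-.085,1,"-y")]:
        o=[]
        for t in np.arange(-.012,.0125,.002):
            vs=[]
            for q_ in np.linspace(-.02,.02,15):
                p=c0+ex*(u+(t if ax==0 else q_))+ey*(v+(t if ax==1 else q_)); q=K@(T[:3,:3].T@(np.array([*p,zt])-T[:3,3])); q=q[:2]/q[2]
                vs.append(cv2.getRectSubPix(g,(1,1),tuple(map(float,q)))[0,0])
            o.append(int(np.mean(vs)))
        print(n,l,o,np.round(q))
```

```text
t 29.63 pos [ 0.5549 -0.0275  0.1242] yaws [15.1, -74.9, -102.8] tilt 0.3 w 0.156 F [ 1.  -0.  -1.5] q [ 0.59  0.28 -0.67  1.81  0.2   1.12 -1.46]
lin [-0.02  0.05  0.49] turn [0.06 0.03 0.01] then lin [-0.03  0.05  0.49]
top -x [105, 100, 91, 84, 81, 87, 103, 119, 124, 125, 125, 125, 125] [275. 218.]
top -x [75, 75, 75, 75, 75, 75, 74, 75, 75, 75, 75, 74, 75] [316. 207.]
top +x [126, 126, 127, 128, 126, 124, 121, 121, 121, 119, 116, 115, 115] [252. 133.]
top +x [73, 75, 78, 82, 85, 87, 88, 87, 86, 86, 85, 84, 82] [293. 123.]
top +y [63, 62, 63, 62, 61, 61, 62, 63, 62, 63, 65, 68, 80] [246. 155.]
top +y [141, 145, 151, 153, 153, 149, 137, 127, 124, 126, 129, 130, 132] [257. 196.]
top -y [64, 65, 65, 66, 66, 67, 67, 67, 68, 68, 69, 70, 70] [316. 136.]
top -y [57, 59, 61, 62, 63, 64, 65, 66, 66, 67, 68, 68, 69] [327. 177.]
side -x [125, 120, 118, 117, 115, 121, 138, 153, 160, 162, 162, 162, 162] [271. 208.]
side -x [91, 94, 99, 105, 108, 122, 148, 167, 175, 176, 176, 177, 177] [292. 239.]
side +x [26, 29, 33, 37, 39, 40, 41, 40, 40, 40, 41, 43, 44] [355. 183.]
side +x [153, 156, 157, 156, 155, 153, 154, 156, 158, 159, 160, 161, 161] [380. 209.]
side +y [24, 24, 24, 24, 25, 25, 25, 25, 25, 25, 24, 25, 26] [332. 181.]
side +y [156, 156, 158, 159, 158, 156, 151, 147, 143, 141, 141, 142, 144] [292. 193.]
side -y [80, 76, 71, 68, 70, 82, 105, 133, 157, 172, 176, 174, 168] [374. 229.]
side -y [73, 65, 52, 43, 48, 63, 77, 87, 94, 97, 97, 97, 95] [330. 244.]
```

Lid edges match the expected outline over the box to about 1 mm in both views, so I lower in small steps.

Call:
move_arm(
  deltas=[
    {"linear": [0, 0, 0.1], "turn": [0, 0, 0], "claw": 1},
    {"linear": [0, 0, 0.1], "turn": [0, 0, 0], "claw": 1},
    {"linear": [0, 0, 0.07], "turn": [0, 0, 0], "claw": 1},
    {"linear": [0, 0, 0.07], "turn": [0, 0, 0], "claw": 1},
    {"linear": [0, 0, 0], "turn": [0, 0, 0], "claw": 1},
  ],
)

```text
time: 30.15
position: [0.554, -0.0277, 0.1129]
tool_rot: [3.11, 0.413, -0.005]
ft_force: [-0.3, -0.5, -1.6]
grip_width: 0.154
```

Call:
move_arm(
  deltas=[
    {"linear": [0, 0, 0.05], "turn": [0, 0, 0], "claw": 1},
    {"linear": [0, 0, 0.04], "turn": [0, 0, 0], "claw": 1},
    {"linear": [0, 0, 0], "turn": [0, 0, 0], "claw": 1},
  ],
)

```text
time: 30.4
position: [0.5542, -0.0277, 0.1105]
tool_rot: [3.11, 0.413, -0.004]
ft_force: [0.0, 0.7, -2.4]
grip_width: 0.157
```

Call:
move_arm(
  deltas=[
    {"linear": [0, 0, 0.04], "turn": [0, 0, 0], "claw": 1},
    {"linear": [0, 0, 0.03], "turn": [0, 0, 0], "claw": 1},
    {"linear": [0, 0, 0], "turn": [0, 0, 0], "claw": 1},
  ],
)

```text
time: 30.65
position: [0.5545, -0.0277, 0.1094]
tool_rot: [3.11, 0.413, -0.004]
ft_force: [-2.6, 0.0, 4.8]
grip_width: 0.155
```

Contact comes exactly at the seated height (TCP 0.1094 against 0.1095 expected). I release and clear.

Call:
move_arm(
  deltas=[
    {"linear": [0, 0, 0.02], "turn": [0, 0, 0], "claw": 1},
    {"linear": [0, 0, 0], "turn": [0, 0, 0], "claw": 0.83},
    {"linear": [0, 0, 0], "turn": [0, 0, 0], "claw": 0.7},
    {"linear": [0, 0, 0], "turn": [0, 0, 0], "claw": 0.5},
    {"linear": [0, 0, 0], "turn": [0, 0, 0], "claw": 0.5},
    {"linear": [0, 0, 0], "turn": [0, 0, 0], "claw": 0.5},
  ],
  grip_force=5,
)

```text
time: 31.15
position: [0.5543, -0.0277, 0.1079]
tool_rot: [3.11, 0.413, -0.004]
ft_force: [-0.4, 0.2, -0.8]
grip_width: 0.386
```

Call:
move_arm(
  deltas=[
    {"linear": [0, 0, -0.3], "turn": [0, 0, 0], "claw": 0.5},
    {"linear": [0, 0, -0.8], "turn": [0, 0, 0], "claw": 0.5},
    {"linear": [0, 0, -1], "turn": [0, 0, 0], "claw": 0.5},
    {"linear": [0, 0, -1], "turn": [0, 0, 0], "claw": 0.5},
    {"linear": [0, 0, -1], "turn": [0, 0, 0], "claw": 0.5},
    {"linear": [0, 0, -0.6], "turn": [0, 0, 0], "claw": 0.5},
    {"linear": [-0.8, 0.8, 0], "turn": [0, 0, 0], "claw": 0.3},
    {"linear": [-0.8, 0.8, 0], "turn": [0, 0, 0], "claw": 0},
    {"linear": [-0.2, 1, 0], "turn": [0, 0, 0], "claw": 0},
    {"linear": [-0.2, 1, 0], "turn": [0, 0, 0], "claw": 0},
    {"linear": [0, 1, 0], "turn": [0, 0, 0], "claw": 0},
    {"linear": [0, 1, 0], "turn": [0, 0, 0], "claw": 0},
    {"linear": [0, 1, 0], "turn": [0, 0, 0], "claw": 0},
    {"linear": [0, 1, 0], "turn": [0, 0, 0], "claw": 0},
    {"linear": [0, 0, 0], "turn": [0, 0, 0], "claw": 0},
    {"linear": [0, 0, 0], "turn": [0, 0, 0], "claw": 0},
  ],
)

```text
time: 32.48
position: [0.5558, -0.265, 0.25]
tool_rot: [3.111, 0.407, -0.004]
ft_force: [-0.5, 0.5, -0.1]
grip_width: 0.996
```

Run:
```python
from h import *
delta([.5545,-.0291,.1095],tool(15.1,0))
r=shot("top","t10.png"); q=shot("side","s10.png")
a=cv2.resize(r["image"][100:280,90:410,::-1],None,fx=1.7,fy=1.7,interpolation=cv2.INTER_CUBIC); b=cv2.resize(q["image"][100:320,170:440,::-1],None,fx=1.3,fy=1.3,interpolation=cv2.INTER_CUBIC)
W=max(a.shape[1],b.shape[1]); c=np.zeros((a.shape[0]+b.shape[0],W,3),np.uint8); c[:a.shape[0],:a.shape[1]]=a; c[a.shape[0]:,:b.shape[1]]=b
cv2.imwrite("pics/fin.png",c); print(c.shape)
```

```text
t 32.48 pos [ 0.5558 -0.265   0.25  ] yaws [14.9, -75.1, -118.1] tilt 0.3 w 0.996 F [-0.5  0.5 -0.1] q [ 0.84  0.29 -0.53  1.52  0.15  1.38 -1.02]
lin [ 2.   -7.62  4.65] turn [ 0.05  0.04 -0.04] then lin [ 2.01 -7.6   4.68]
(592, 544, 3)
```

The viewer limit is reached, so the seating check is numeric only: lid edges at the seated height in both views, and the handle triangulated.

Run:
```python
from h import *
c0=np.array([.5545,-.0291]);b=np.radians(15.1);ex=np.array([np.cos(b),np.sin(b)]);ey=np.array([-np.sin(b),np.cos(b)])
pr=lambda p,K,T:(lambda q:q[:2]/q[2])(K@(T[:3,:3].T@(np.array(p)-T[:3,3])))
for n in("t10","s10"):
    d=np.load(f"pics/{n}.npz");K,T=d["K"],d["T"];im=cv2.imread(f"pics/{n}.png");g=cv2.cvtColor(im,cv2.COLOR_BGR2GRAY).astype(np.float32)
    for u,v,ax,l in [(-.103,.05,0,"-x+y"),(-.103,-.05,0,"-x-y"),(.103,.05,0,"+x+y"),(.103,-.05,0,"+x-y"),(.06,.085,1,"+y+x"),(-.06,.085,1,"+y-x"),(.06,-.085,1,"-y+x"),(-.06,-.085,1,"-y-x")]:
        o=[int(np.mean([cv2.getRectSubPix(g,(1,1),tuple(map(float,pr([*(c0+ex*(u+(t if ax==0 else q))+ey*(v+(t if ax==1 else q))),.078],K,T))))[0,0] for q in np.linspace(-.025,.025,15)])) for t in np.arange(-.010,.0105,.002)]
        print(n,l,o)
    h=cv2.cvtColor(im,cv2.COLOR_BGR2HSV); m=((h[:,:,1]>110)&(h[:,:,0]<13)&(h[:,:,2]<130)).astype(np.uint8)
    e=pr([*c0,.118],K,T); k,l_,st,ce=cv2.connectedComponentsWithStats(m)
    i=min([j for j in range(1,k) if st[j,4]>40],key=lambda j:np.hypot(*(ce[j]-e)))
    pts=np.argwhere(l_==i)[:,::-1].astype(np.float32); print(n,"exp handle top",e.round(1),"mid",pr([*c0,.098],K,T).round(1),"found",ce[i].round(1),st[i],cv2.minAreaRect(pts)[1:], "exp ends",pr([*(c0+ex*.045),.098],K,T).round(1),pr([*(c0-ex*.045),.098],K,T).round(1))
# salt, mug unchanged: image differencing against start
for n,f0,boxes in (("t10","top0",{"salt":(180,125,220,166),"mug":(328,243,372,290)}),("s10","side0",{"salt":(312,145,348,190),"mug":(192,266,252,330)})):
    A=cv2.imread(f"pics/{f0}.png").astype(float);B=cv2.imread(f"pics/{n}.png").astype(float)
    for k,(x0,y0,x1,y1) in boxes.items(): print(n,k,np.abs(A-B)[y0:y1,x0:x1].mean().round(1), cv2.phaseCorrelate(A[y0:y1,x0:x1].mean(2),B[y0:y1,x0:x1].mean(2)))
```

```text
t10 -x+y [99, 95, 90, 87, 93, 109, 125, 129, 128, 127, 127]
t10 -x-y [70, 70, 71, 75, 94, 122, 142, 147, 147, 148, 147]
t10 +x+y [144, 144, 144, 140, 131, 122, 119, 118, 116, 115, 113]
t10 +x-y [126, 126, 126, 124, 120, 118, 120, 121, 121, 121, 120]
t10 +y+x [144, 142, 139, 138, 137, 130, 125, 124, 125, 125, 127]
t10 +y-x [113, 118, 119, 120, 118, 113, 112, 113, 115, 115, 114]
t10 -y+x [84, 84, 83, 81, 82, 96, 122, 140, 146, 145, 143]
t10 -y-x [77, 77, 77, 76, 79, 96, 128, 149, 157, 156, 151]
t10 exp handle top [294.1 171.1] mid [293.8 172.4] found [293.9 173.2] [288 155  13  37 117] ((37.10602569580078, 5.427072048187256), 75.3791275024414) exp ends [288.7 153.9] [298.9 191.1]
s10 -x+y [125, 118, 112, 113, 128, 147, 158, 161, 161, 161, 160]
s10 -x-y [96, 96, 99, 114, 144, 171, 184, 188, 188, 188, 188]
s10 +x+y [32, 43, 51, 54, 51, 42, 31, 24, 22, 21, 20]
s10 +x-y [159, 158, 154, 145, 127, 99, 66, 40, 25, 21, 21]
s10 +y+x [73, 72, 70, 67, 63, 58, 53, 50, 47, 45, 44]
s10 +y-x [144, 146, 148, 151, 154, 156, 159, 160, 161, 161, 160]
s10 -y+x [69, 70, 70, 71, 80, 97, 117, 134, 143, 147, 148]
s10 -y-x [77, 75, 75, 79, 94, 122, 155, 181, 194, 196, 195]
s10 exp handle top [326.1 206.8] mid [325.4 214.1] found [320.9 177.5] [318 172   7  12  44] ((11.384199142456055, 5.692099571228027), 71.56504821777344) exp ends [344.4 208. ] [305.9 220.4]
t10 salt 5.1 ((0.059150435969968385, 0.5658423621147897), 0.9941251768919552)
t10 mug 7.5 ((0.3987209499432929, 0.01268272346301913), 0.985661762997661)
s10 salt 27.9 ((0.03132225450059778, 0.38908145032671726), 0.6624984649241233)
s10 mug 21.8 ((0.02922844061162877, -0.008339071620426353), 1.0008430438015146)
```

All four lid edges sit where a fully seated lid's would, within about 1 mm, with both ends of each edge agreeing. The salt mill and mug show no shift. Handing in.

```bash
python3 -c "
from bench import ctrl
print(ctrl.close_job(), ctrl.get_state()['time'])"
```

```text
the job is handed in; nothing more can be done
the job is handed in; nothing more can be done
```

The pepper mill is in the box beside the tin, with the lid on. I handed the job in at about 32.5 s, with the gripper open and well clear.

**What I did**
- I gripped the mill by its head with the tool tilted 45° and laid it on the mat. I eased the grip before opening so it could settle softly.
- I picked it up again by the waist and lowered it to first contact on the box floor, in the free lane.
- I gripped the lid by its handle and set it on the box.

**Last checks**
- **Mill:** the wrist picture taken just before the lid went on shows it flat beside the tin, clear of the walls.
- **Lid:** first contact came at 0.1094 m tool height, against 0.1095 expected for fully down. The edges I could read in the top and side views match the seated outline to about 1–2 mm. The handle in the top view is within about 1 pixel of its expected place.
- **Salt mill and mug:** each shows less than 0.6 pixel of shift in the top view.

**Checks that failed or disagreed**
- The viewer limit (12 pictures) was used up, so the final lid check is from numbers only; I did not see a picture of it.
- In the side view the handle search picked up something else, and some far lid edges were too dark to read.
- The side view of the salt mill changed in brightness and matched less well (0.66), probably because of the arm or its shadow, so I relied on the top view there.
- When the mill was laid down, side-view measurements of its foot height were off by up to about 5 mm. The next wrist picture showed it lying on the mat.

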